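Pin the foot plate into line on an inverter chassis

ROBOT

A 6-joint arm with a two-finger parallel gripper is mounted at the origin on the work surface. World frame = base frame: x ahead of the robot, y to its left, z up, the work surface at z = 0. Lengths are in m, angles in rad, forces in N, time in s.
With the tool pointing down it reaches from about 0.35 to 0.875 m from the base axis. Payload 15.5 kg.
Tool frame: the origin (TCP) lies midway between the tips of the shut fingers; the grasp point (between the pads) lies 19 mm behind it (bot.pinch_z is the distance from the TCP to the grasp point, in m); z points along the fingers, y is the direction in which the jaws open and shut (so a half turn about z gives the same grasp; the last joint's range is limited). The gripper opens to 85 mm and grips with 20 to 120 N. Pads are 22 mm wide; open, the fingers measure 114 mm over their backs; the gripper's body (76 mm by 85 mm) begins 54 mm behind the grasp point. The pads swing forward as they close: fully open they stand 13 mm farther back than shut.
Start: joints at [-1.353, 0.494, 1.345, -0, 1.302, -0.096], TCP at [0.192, -0.595, 0.231] pointing down, gripper open.
Joint ranges: [-2.91, 2.91], [-0.82, 2.16], [0.22, 2.67], [-1.22, 4.37], [0.12, 2.79], [-3.08, 3.08]. Speed limits (rad/s): [1.89, 1.89, 2.57, 3.01, 3.01, 3.01].

INTERFACE

Orientations are given as a unit quaternion [w, x, y, z].
In Python, from plant import bot, imaging, ticket gives the robot as it stands.
- The arm moves only by the shell command python3 -m crank 'ROWS' [FORCE]. ROWS is JSON, a list of rows, each a list of 3 entries, a list of its own where there are three numbers: the finger opening in mm, from 0 to 85.4, then the shift along the tool's x, y, z in mm, then the turn about the tool's z in rad. A call has 1 to 5 rows; each row shifts and turns the commanded pose from where the row before left it, along the tool's axes as they then stand; what a row does not reach is not made up. A row lasts 1/10 s, in which the tool goes at most 50 mm and 8.59 degrees, less where a joint would pass 70% of its speed; a pose out of reach is approached as far as the arm can. A call is refused whole if a number of a shift passes 50 or a number of a turn 0.15, either way. A call with a gripper value outside its range is refused whole. The fingers move at their own pace and stop on an object; FORCE is the grip in N (left out, the last holds). Time passes only in rows, so rows that do not move let the fingers close. It gives the time, the measured TCP pose, the force and the opening at its end, in the units of the state.
- bot.get_obs(): the state, without advancing time (a new reading comes with each control period).
- imaging.snapshot(name): name is "scene" or "top" or "wrist"; returns (picture, depth): 400x640x3 uint8, blue, green, red; 400x640 float32, m along the optical axis (not along the pixel's ray), 0 where there is no reading.
- imaging.calibration(name): a dict with "K" (3x3 intrinsics, pixels), "cam_to_world" (4x4, takes a point from camera to world coordinates); the wrist camera has in their place "T_tool_cam" (4x4, takes a point from camera to tool coordinates, whose origin is the TCP and whose axes are the flange's). Camera axes: x right, y down, z forward; pixel columns grow to the right and rows downward; lengths in m; the calibration is good to about 2 mm. A picture is of the moment at which its call begins: read the wrist's pose just before it. calibration takes no time and is no camera call.
- ticket.finish_job(): hands the job in, once; it reports no verdict.
The state is a dict: "time_s": time; "qpos": joint angles; "qvel": joint speeds; "tau": joint torques, N m; "tcp_pos": TCP position; "tcp_rot": TCP orientation; "force": force on the tool from outside, world axes, zero at the start; "torque": the same for the moment, N m; "width": finger opening in m.
Only numpy, scipy, OpenCV 4.12 (cv2) and the standard library are available. Lean on these libraries where they do the work, as an engineer would, in place of code of your own. Each camera call takes 0.05 s, during which the arm holds its last target.

TASK

The loose steel foot plate in the open inverter chassis has slid out of line with the hole in the rail beneath it. Take the orange-handled tapered pin from its sloping rest, start its nose through both holes and let it go standing there; then take it again squarely from above and press it down until its collar is fully home on the plate, so that the pin itself (not the fingers) pulls the plate into line. Leave the pin in, swing the yellow keeper bar right over the plate to its stop, and let go; leave the other things on the bench alone.

Things in the scene. Friction and masses are not known exactly. Their poses are not given: they have to be found in the camera images.
- pin_handle (a point): The pin: middle of its round orange handle (22 mm diameter, 52 mm long, from 54 to 106 mm above the nose). z runs along the pin from nose to handle end; this point is 80 mm from the nose. 120 g. At the start it lies in its rest leaning 40 degrees from upright, handle end up and towards the rest's +x.
- pin_tip (a point): End of the pin's nose, on its axis. Shank: steel taper, 5 mm diameter at the nose growing to 13.4 mm at 36 mm, then plain 13.4 mm up to the collar. Let go in the out-of-line holes, the pin stands with its nose about 15 to 35 mm below the rail's top and leans 10 to 22 degrees, any way.
- pin_collar (a point): Centre of the underside of the pin's steel collar (26 mm diameter, 6 mm thick), 48 mm from the nose and 32 mm below pin_handle.
- pin_rest: Blue sloping rest for the pin, fixed to the bench on the left or right of the chassis, base 110 x 70 mm; origin on the bench under it, +x the way the handle points. The shank lies in a slot open above; a 14 mm wide ledge carries the handle from below, so the pin lifts straight up.
- rail_hole (a point): Centre of the mouth of the 15 mm hole (44 mm deep) in the fixed dark steel rail, at the rail's top, 46 mm above the bench. Rail 80 x 130 mm, in a black tray 200 x 260 mm with 22 mm walls. Axes are the chassis': z up, the keeper lies towards -y.
- plate_hole (a point): Centre of the 15 mm through hole in the loose steel foot plate (60 x 120 x 6 mm, about 0.34 kg), at the plate's top face, 6 mm above the rail's top. The plate lies on the rail between two guides (2 mm play each side in x) and has slid 3.5 to 5.5 mm along the chassis' +y; only friction holds it.
- keeper_knob (a point): Middle (half-way up the exposed part) of the upright black knob on the keeper bar, 16 mm diameter, about 32 mm tall above the bar, 78 mm above the bench. The knob's axis is 50 mm from the keeper's hinge.
- keeper_hinge (a point): Point on the keeper bar's upright hinge axis, 125 mm from rail_hole towards the chassis' -y.
- keeper (a joint): Angle of the yellow keeper bar (rad): 0 is closed, the bar over the plate, pointing along the chassis' +y, against a stop; it grows as the bar swings counterclockwise seen from above, towards the chassis' -x. Stiff enough to stay where it is left (friction 0.04 N m).
- parts_bin: Bystander: open blue plastic bin, 110 x 100 x 50 mm, origin under its middle.
- screwdriver: Bystander: red screwdriver lying flat, 200 mm long.
- heatsink: Bystander: finned aluminium heat sink, 70 x 80 x 30 mm, origin under its middle.
- plate: The steel foot plate itself; origin under its middle.
- pin: The pin itself; origin at its nose, z along it towards the handle.
Not all that is in view belongs to the job. Of the things like the pin, leave any that is red; of the rest the smaller one is meant. Of the things like the plate, leave any that is purple; of the rest the larger one is meant.

How it is judged:
On the way, in this order (a step that is already met when the one before it is completed fails the run):
1. the pin stands with its nose through the plate and in the rail's hole, let go and not yet home (z of pin_tip in the frame of rail_hole below -0.006 m and horizontal distance between pin_tip and rail_hole below 0.009 m and z of pin_collar in the frame of rail_hole above 0.0105 m and angle between pin's own z axis and vertical below 0.6 rad and contact force between the fingers and pin below 0.05 N), for 0.2 s.
2. the pin is driven home, its collar on the plate, and the plate's hole is in line with the rail's (z of pin_collar in the frame of rail_hole below 0.0085 m and horizontal distance between pin_collar and rail_hole below 0.003 m and horizontal distance between plate_hole and rail_hole below 0.0025 m), for 0.2 s.
3. the keeper bar is swung over the plate (value of joint keeper below 0.12 rad), for 0.2 s.
At the end, for the whole second after the job is handed in: The pin stands upright (within 0.1 rad) in the holes with its collar on the plate (underside within 8.5 mm of the rail's top, the plate being 6 mm thick; within 3 mm sideways), the plate lies flat with its hole within 2.5 mm of the rail's, the keeper is within 0.12 rad of closed, and all is at rest (all of step 2 and angle between pin's own z axis and vertical below 0.1 rad and z of plate_hole in the frame of rail_hole below 0.008 m and value of joint keeper below 0.12 rad and linear speed of each of pin, plate below 0.01 m/s); the robot touches nothing.
It fails at once if the fingers push the plate (over 3 N) (contact force between the fingers and plate above 3 N).
It fails at once if the parts bin is disturbed (over 30 mm) (distance of parts_bin from where it was at the start of the episode above 0.03 m).
It fails at once if the screwdriver is disturbed (over 30 mm) (distance of screwdriver from where it was at the start of the episode above 0.03 m).
It fails at once if the heat sink is disturbed (over 30 mm) (distance of heatsink from where it was at the start of the episode above 0.03 m).
It also fails if it takes over 58 s, if anything falls off the work surface, if the arm or the gripper's body presses on something with over 40 N, if the wrist force passes 120 N, or if a joint passes its speed limit or range.

## Working session

There is one attempt and no reset: what is moved stays moved. The work goes in short steps, Python scripts to look and compute and a shell command to move; the robot and the scene stay as the last step left them, time stands still between calls to the robot, and variables do not carry over. Pictures are saved under pics/ and viewed, and the job is handed in when it is done.

```bash
ls; mkdir -p pics
cat > h.py <<'E'
import numpy as np, cv2
from plant import bot, imaging, ticket
def snap(n,tag):
    o=bot.get_obs(); p,d=imaging.snapshot(n); c=imaging.calibration(n)
    cv2.imwrite(f'pics/{tag}.png',p); 
    if n=='wrist':
        from scipy.spatial.transform import Rotation as R
        q=o['tcp_rot'];T=np.eye(4);T[:3,:3]=R.from_quat([q[1],q[2],q[3],q[0]]).as_matrix();T[:3,3]=o['tcp_pos']
        M=T@np.array(c['T_tool_cam'])
    else: M=np.array(c['cam_to_world'])
    np.savez(f'{tag}.npz',p=p,d=d,K=c['K'],M=M)
    return p,d,np.array(c['K']),M
def load(tag):
    z=np.load(f'{tag}.npz'); return z['p'],z['d'],z['K'],z['M']
def cloud(d,K,M):
    v,u=np.mgrid[:d.shape[0],:d.shape[1]]
    P=np.stack([(u-K[0,2])/K[0,0]*d,(v-K[1,2])/K[1,1]*d,d],-1)
    return P@M[:3,:3].T+M[:3,3]
def proj(X,K,M):
    c=(np.asarray(X)-M[:3,3])@M[:3,:3]; return (c@K.T)[:2]/c[2]
E
python3 - <<'E'
from h import *
for n in('scene','top','wrist'):
    p,d,K,M=snap(n,n+'0'); print(n,K[0,0],M.round(3).tolist())
print(bot.get_obs(), bot.pinch_z)
E
```

```text
pics
scene 508.7959453733238 [[0.397, 0.749, -0.529, 1.254], [0.918, -0.318, 0.239, -0.272], [0.011, -0.581, -0.814, 1.213], [0.0, 0.0, 0.0, 1.0]]
top 442.3340798909077 [[0.008, -0.986, 0.166, 0.319], [-1.0, -0.008, 0.001, 0.073], [0.001, -0.166, -0.986, 1.214], [0.0, 0.0, 0.0, 1.0]]
wrist 279.44702330410956 [[0.307, -0.916, -0.257, 0.257], [-0.952, -0.296, -0.082, -0.573], [-0.001, 0.27, -0.963, 0.374], [0.0, 0.0, 0.0, 1.0]]
{'time_s': 0.15, 'qpos': array([-1.35348681e+00,  4.94060189e-01,  1.34594170e+00,  1.19557016e-05,
        1.30249904e+00, -9.54955446e-02]), 'qvel': array([-0.00041302,  0.0001559 , -0.00138259,  0.00098087,  0.0012102 ,
       -0.00025296]), 'tau': array([-9.39748643e-04, -8.82543039e+01, -3.84062862e+01, -2.43473169e-04,
        7.20066295e-03,  1.00677551e-05]), 'tcp_pos': array([ 0.19228528, -0.59442101,  0.23084092]), 'tcp_rot': array([-4.53645207e-04,  9.87794182e-01,  1.55764078e-01, -2.18904071e-05]), 'force': array([-0.17402939, -0.32585089,  0.66955945]), 'torque': array([ 0.00882832, -0.0289152 ,  0.05551502]), 'width': 0.08546892969473013} 0.0187
```

View pics/top0.png

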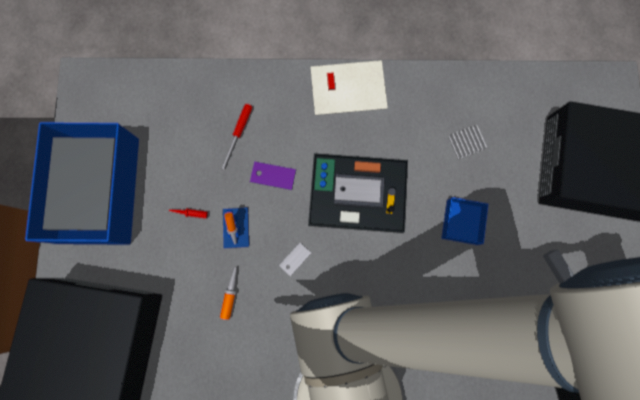

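View pics/scene0.png

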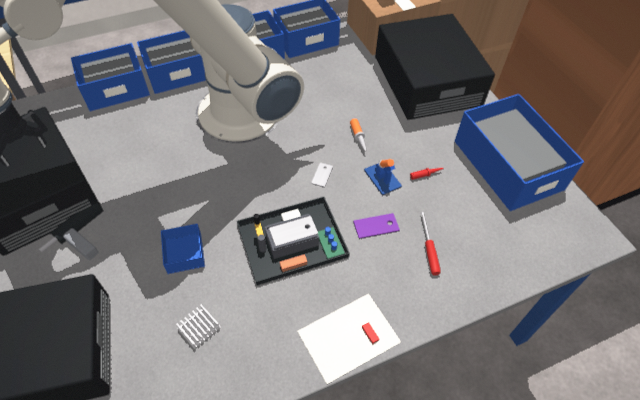

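Run:
```python
from h import *
p,d,K,M=load('top0'); c=cloud(d,K,M)
cv2.imwrite('pics/top0a.png',cv2.resize(p[140:330,150:430],None,fx=2.85,fy=2.85,interpolation=cv2.INTER_CUBIC))
p,d,K,M=load('scene0')
cv2.imwrite('pics/scene0a.png',cv2.resize(p[110:290,230:460],None,fx=3.3,fy=3.3,interpolation=cv2.INTER_CUBIC))
for (u,v) in [(343,189),(230,225),(390,200),(311,155),(407,160),(403,230),(309,225),(232,217),(237,242)]: print(u,v,c[v,u].round(4))
```

```text
343 189 [0.5548 0.0145 0.017 ]
230 225 [0.4453 0.308  0.0833]
390 200 [ 0.5168 -0.107   0.0648]
311 155 [ 6.557e-01  1.043e-01 -5.000e-04]
407 160 [ 0.6376 -0.1633  0.0203]
403 230 [ 0.4429 -0.1487  0.0148]
309 225 [0.4538 0.1069 0.0214]
232 217 [0.4645 0.3012 0.0954]
237 242 [0.4074 0.3028 0.0072]
```

View pics/top0a.png

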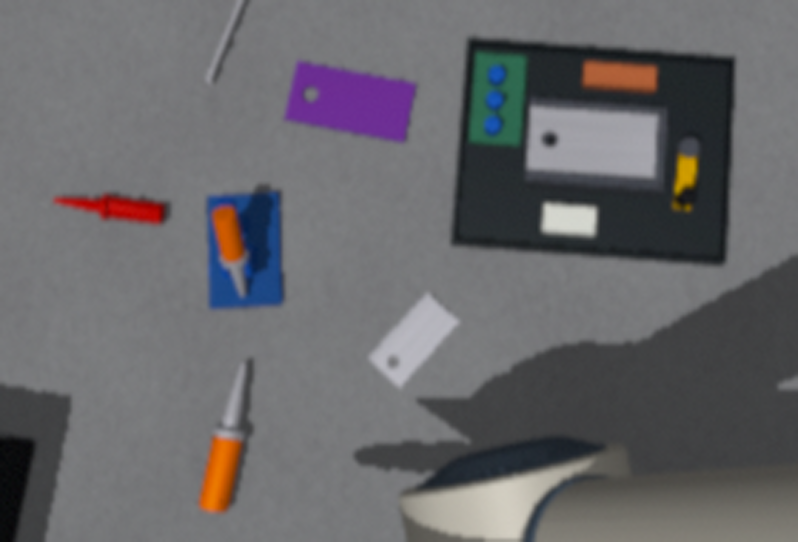

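View pics/scene0a.png

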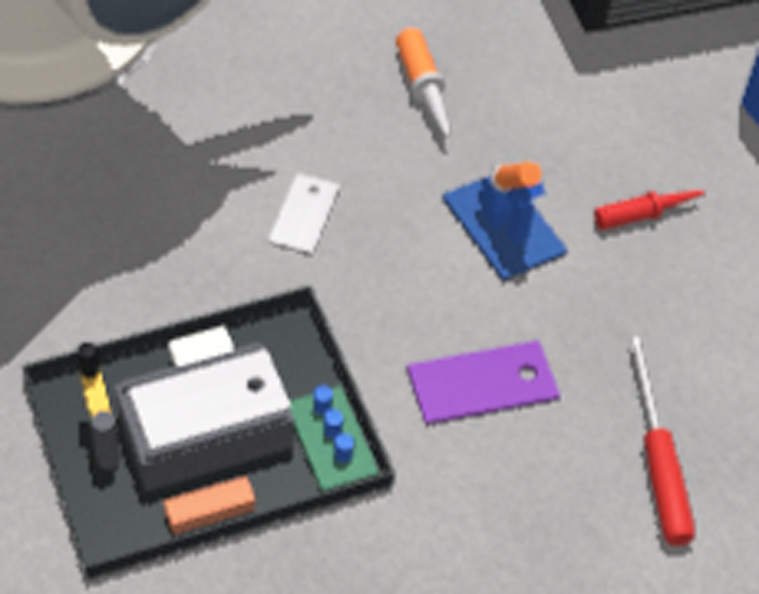

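Pin-like things in the top view: orange in the blue rest (230,225), a larger orange one on the bench (230,295), and a red one (190,213). The small orange one in the rest is meant. Plate-like things: grey on the rail (358,190), purple (273,175), and small grey (295,260). The larger grey one on the rail is meant. The keeper bar at (390,200) points toward world -x with its hinge at (390,190). I'll go over the chassis for a wrist look.

```bash
python3 -m crank '[[85,[35,-32,-5],0],[85,[35,-32,-5],0],[85,[35,-32,-5],0],[85,[35,-32,-5],0],[85,[35,-32,-5],0]]' 20
python3 -m crank '[[85,[35,-32,-5],-0.1],[85,[35,-32,-5],-0.1],[85,[35,-32,-5],-0.1],[85,[35,-32,-5],0],[85,[35,-32,-5],0]]'
```

```text
time_s: 0.65
tcp_pos: [0.3101, -0.3868, 0.2564]
tcp_rot: [-0.0, 0.988, 0.156, 0.0]
force: [1.5, -0.6, -0.1]
width: 0.0851
time_s: 1.15
tcp_pos: [0.3875, -0.1645, 0.2814]
tcp_rot: [-0.0, 0.953, 0.302, 0.0]
force: [0.8, -0.0, -0.0]
width: 0.085
```

```bash
python3 -m crank '[[85,[43,-10,-5],0.15],[85,[41,-17,-5],0.15],[85,[38,-24,-5],0.15],[85,[34,-29,-5],0.15],[85,[30,-34,0],0]]' 20
python3 -m crank '[[85,[0,0,0],0],[85,[0,0,0],0]]'
python3 - <<'E'
from h import *
p,d,K,M=snap('wrist','w1')
cv2.imwrite('pics/w1b.png',cv2.resize(p,(800,500),interpolation=cv2.INTER_CUBIC))
print(bot.get_obs()['tcp_pos'])
E
```

```text
time_s: 1.65
tcp_pos: [0.5114, -0.0097, 0.2991]
tcp_rot: [0.0, 0.999, 0.045, 0.0]
force: [1.5, -0.1, -0.2]
width: 0.0848
time_s: 1.85
tcp_pos: [0.5107, -0.0102, 0.2981]
tcp_rot: [0.0, 0.999, 0.049, -0.0]
force: [0.1, -0.4, 0.3]
width: 0.0851
[ 0.51024072 -0.01099417  0.2982533 ]
```

View pics/w1b.png

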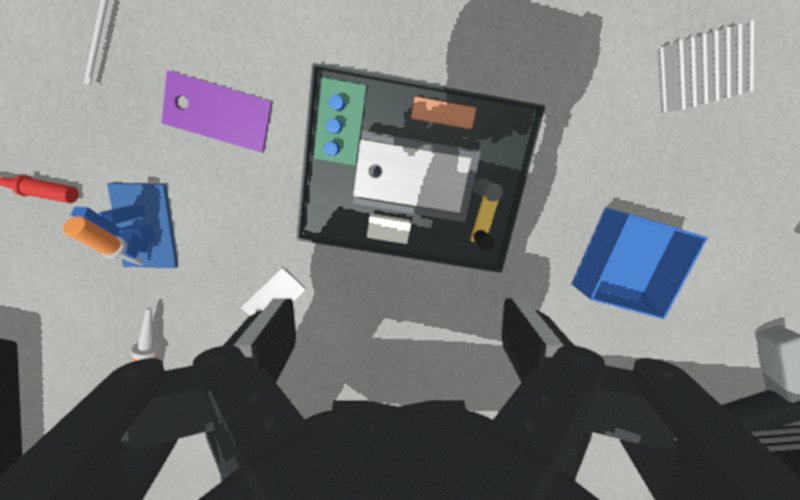

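Wrist view at 0.3 m: plate hole at (375,170), keeper hinge (490,190), knob (484,240), pin and rest on the left around (95,238). Measuring these.

```bash
cat > m1.py <<'E'
import sys
from h import *
def chassis(tag):
    p,d,K,M=load(tag); c=cloud(d,K,M); z=c[...,2]
    near=(abs(c[...,0]-.55)<.12)&(abs(c[...,1]+.02)<.15)
    g=p.astype(int)
    # plate top: z ~0.052, bright
    m=near&(z>.045)&(z<.060)&(g.min(-1)>75)&(g.max(-1)-g.min(-1)<30)
    m=m.astype(np.uint8); n,l,s,ce=cv2.connectedComponentsWithStats(m); i=1+s[1:,4].argmax(); mm=(l==i)
    P=c[mm]; print('plate px',mm.sum(),'z',np.median(P[:,2]))
    zp=.052
    # intersect ray with plane z
    def onplane(uv,zp):
        uv=np.atleast_2d(uv).astype(float); r=np.c_[(uv-K[:2,2])/[K[0,0],K[1,1]],np.ones(len(uv))]@M[:3,:3].T
        return M[:3,3]+r*((zp-M[2,3])/r[:,2])[:,None]
    cs,_=cv2.findContours(mm.astype(np.uint8),cv2.RETR_CCOMP,cv2.CHAIN_APPROX_NONE)
    cs=sorted(cs,key=len,reverse=True)
    W=onplane(cs[0][:,0,:],zp)[:,:2].astype(np.float32)
    print('rect',cv2.minAreaRect(W))
    return p,d,K,M,c,onplane
if __name__=='__main__':
    p,d,K,M,c,op=chassis(sys.argv[1])
    cv2.imwrite('pics/z_%s.png'%sys.argv[1],cv2.resize(p[85:225,230:450],None,fx=3.6,fy=3.6,interpolation=cv2.INTER_CUBIC))
E
python3 m1.py w1
```

```text
plate px 4836 z 0.05290634734708494
rect ((0.5459210872650146, -0.024958327412605286), (0.1289963275194168, 0.078763447701931), 86.00928497314453)
```

```bash
python3 -c "
from h import *
p,d,K,M=load('w1')
cv2.imwrite('pics/w1r.png',cv2.resize(p[130:230,30:160],None,fx=6,fy=6,interpolation=cv2.INTER_CUBIC))"
```

```text
(no output)
```

View pics/z_w1.png

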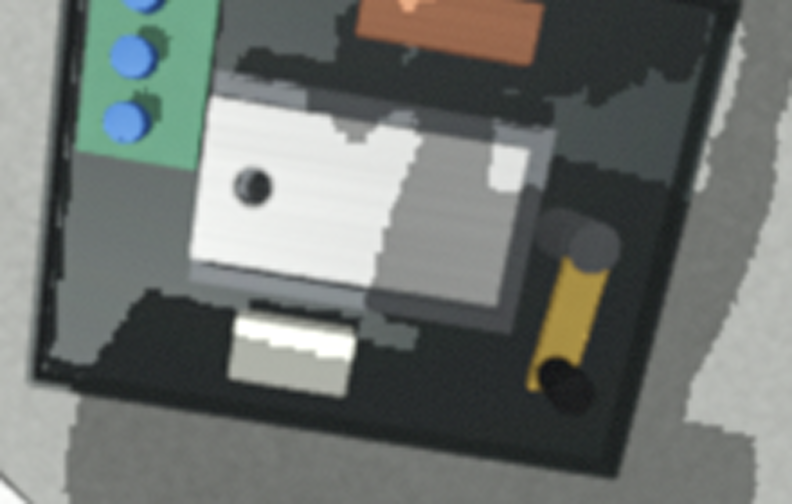

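View pics/w1r.png

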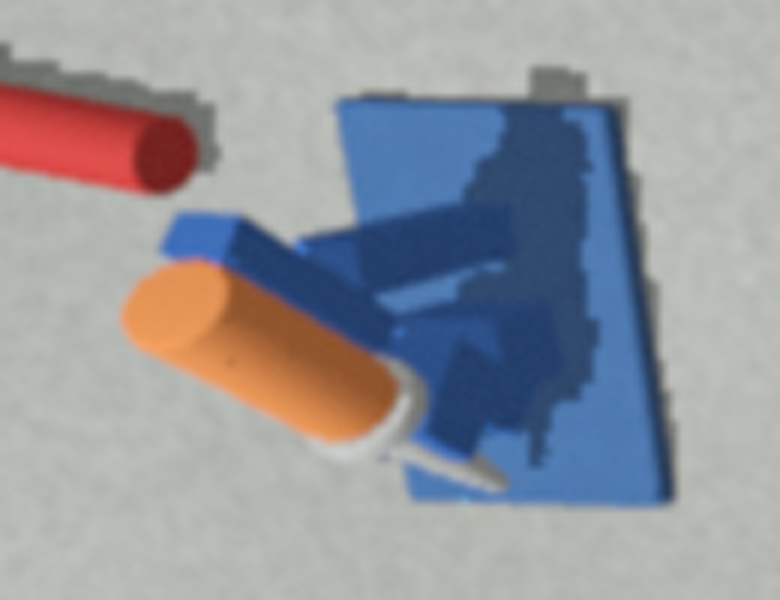

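Run:
```python
from m1 import *
p,d,K,M,c,op=chassis('w1')
def w(xy,z): return op([230+(xy[0]+.5)/3.6-.5,85+(xy[1]+.5)/3.6-.5],z)[0]
for n,xy,z in [('c1',(210,97),.052),('c2',(530,148),.052),('c3',(497,307),.052),('c4',(190,262),.052),('hole',(253,187),.052),
 ('r1',(218,72),.046),('r2',(555,130),.046),('r3',(510,332),.046),('r4',(190,285),.046),('hinge top',(592,247),.062),('knobtop',(568,365),.094),('knobbase',(565,398),.062),
 ('t_bl',(35,380),.022),('t_br',(614,475),.022)]:
    print(n,w(xy,z).round(4))
# depth checks
for xy in [(592,247),(560,375),(580,300),(240,120)]:
    u=int(230+xy[0]/3.6);v=int(85+xy[1]/3.6); print(xy,c[v,u].round(4))
# pin orange
p,d,K,M=load('w1')
h=cv2.cvtColor(p,cv2.COLOR_BGR2HSV)
m=(h[...,0]>5)&(h[...,0]<20)&(h[...,1]>120); m[:130]=0;m[230:]=0;m[:,120:]=0;m[:,:30]=0
m=cv2.erode(m.astype(np.uint8),np.ones((3,3)))>0
P=c[m];print(len(P),P.min(0),P.max(0),P.mean(0))
# cylinder fit
from scipy.optimize import least_squares
def res(q):
    a=np.array([np.sin(q[3])*np.cos(q[4]),np.sin(q[3])*np.sin(q[4]),np.cos(q[3])]);o=np.array(q[:3])
    v=P-o; t=v@a; r=np.linalg.norm(v-t[:,None]*a,axis=1)
    # capped cylinder sdf
    dr=r-.011; dt=abs(t)-.026
    return np.where((dr<0)&(dt<0),np.maximum(dr,dt),np.hypot(np.maximum(dr,0),np.maximum(dt,0)))
for th in (.7,):
  for phi in(-.5,0,.5):
    s=least_squares(res,list(P.mean(0)-[0,0,.008])+[th,phi],loss='soft_l1',f_scale=.001); q=s.x
    a=np.array([np.sin(q[3])*np.cos(q[4]),np.sin(q[3])*np.sin(q[4]),np.cos(q[3])])
    print(s.cost,'mid',q[:3].round(4),'tilt',np.degrees(q[3]),'az',np.degrees(q[4]),'tip',(q[:3]-.08*a).round(4))
# rest base outline
b=(h[...,0]>95)&(h[...,0]<125)&(h[...,1]>80); b[:130]=0;b[230:]=0;b[:,160:]=0
b&=c[...,2]<.02
Q=c[b]; print('base',len(Q),np.median(Q[:,2]),cv2.minAreaRect(Q[:,:2].astype(np.float32)))
```

```text
plate px 4836 z 0.05290634734708494
rect ((0.5459210872650146, -0.024958327412605286), (0.1289963275194168, 0.078763447701931), 86.00928497314453)
c1 [0.58   0.0376 0.052 ]
c2 [ 0.5734 -0.0835  0.052 ]
c3 [ 0.5121 -0.0799  0.052 ]
c4 [0.518  0.0412 0.052 ]
hole [0.5489 0.0191 0.052 ]
r1 [0.5893 0.0359 0.046 ]
r2 [ 0.5808 -0.0932  0.046 ]
r3 [ 0.5015 -0.0878  0.046 ]
r4 [0.508  0.0413 0.046 ]
hinge top [ 0.54   -0.1102  0.062 ]
knobtop [ 0.501  -0.0999  0.094 ]
knobbase [ 0.4805 -0.1098  0.062 ]
t_bl [0.456  0.1079 0.022 ]
t_br [ 0.4372 -0.1484  0.022 ]
(592, 247) [ 0.5405 -0.1094  0.0643]
(560, 375) [ 0.4959 -0.0984  0.0904]
(580, 300) [ 0.5197 -0.1092  0.063 ]
(240, 120) [0.5728 0.0262 0.0531]
571 [ 0.43395808 -0.00326657  0.06227509] [0.57847536 0.31973363 0.44164881] [0.45808023 0.30350845 0.09135024]
0.001504708304995676 mid [0.4536 0.312  0.08  ] tilt 40.32386209449352 az 3.791350707632657 tip [0.4019 0.3086 0.019 ]
0.0015047083049990078 mid [0.4536 0.312  0.08  ] tilt 40.32386986177013 az 3.7913775932783658 tip [0.4019 0.3086 0.019 ]
0.0015047083049995835 mid [0.4536 0.312  0.08  ] tilt 40.3238580424734 az 3.7913293728884323 tip [0.4019 0.3086 0.019 ]
base 2177 0.00880121554435176 ((0.4475533664226532, 0.3100716173648834), (0.10904989391565323, 0.07026182115077972), 3.918718099594116)
```

```bash
python3 -m crank '[[70,[-3,-41,8],0.03],[70,[-3,-41,8],0],[70,[-3,-41,8],0],[70,[-3,-41,8],0],[70,[-3,-41,8],0]]' 20
python3 -m crank '[[70,[-2,-41,8],0],[70,[-2,-41,8],0],[70,[-2,-41,8],0],[70,[0,0,0],0],[70,[0,0,0],0]]'
python3 - <<'E'
from h import *
p,d,K,M=snap('wrist','w2')
cv2.imwrite('pics/w2b.png',cv2.resize(p,(800,500),interpolation=cv2.INTER_CUBIC))
print(bot.get_obs()['tcp_pos'],bot.get_obs()['tcp_rot'])
E
```

```text
time_s: 2.4
tcp_pos: [0.4803, 0.1925, 0.2584]
tcp_rot: [0.0, 0.999, 0.032, 0.0]
force: [1.5, -1.1, 0.6]
width: 0.0698
time_s: 2.9
tcp_pos: [0.4666, 0.3141, 0.2343]
tcp_rot: [0.0, 0.999, 0.033, -0.0]
force: [-0.8, -1.0, -0.5]
width: 0.0701
[0.46688506 0.31346599 0.23459364] [ 2.73026699e-04  9.99462297e-01  3.27875685e-02 -1.30922758e-04]
```

View pics/w2b.png

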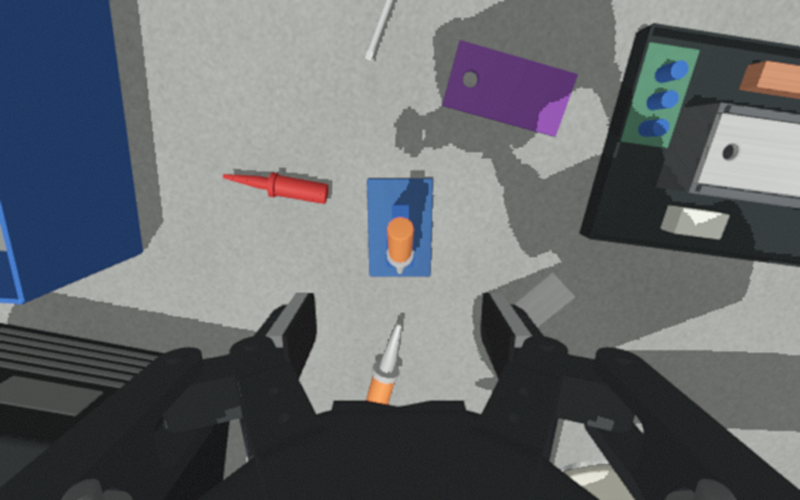

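Wrist view: the pin is in its rest at (400,245), centred between the fingers and smaller than the orange decoy at (388,370). Refitting.

```bash
cat > fit.py <<'E'
from h import *
from scipy.optimize import least_squares
def fitpin(tag,box,th=.7,phi=.07,verbose=1,center=None):
    p,d,K,M=load(tag); c=cloud(d,K,M); h=cv2.cvtColor(p,cv2.COLOR_BGR2HSV)
    m=(h[...,0]>5)&(h[...,0]<20)&(h[...,1]>120); k=np.zeros_like(m); u0,v0,u1,v1=box; k[v0:v1,u0:u1]=1; m&=k
    m=cv2.erode(m.astype(np.uint8),np.ones((3,3)))>0; m&=d>0
    P=c[m]; P=P[np.linalg.norm(P-np.median(P,0),axis=1)<.05]
    ax=lambda q:np.array([np.sin(q[3])*np.cos(q[4]),np.sin(q[3])*np.sin(q[4]),np.cos(q[3])])
    def res(q):
        a=ax(q); v=P-q[:3]; t=v@a; r=np.linalg.norm(v-t[:,None]*a,axis=1); dr=r-.011; dt=abs(t)-.026
        return np.where((dr<0)&(dt<0),np.maximum(dr,dt),np.hypot(np.maximum(dr,0),np.maximum(dt,0)))
    s=least_squares(res,list(np.median(P,0)-[0,0,.008])+[th,phi],loss='soft_l1',f_scale=.001); q=s.x; a=ax(q)
    print('n',len(P),'rms',np.sqrt(np.mean(res(q)**2)).round(5),'mid',q[:3].round(4),'tilt',np.degrees(q[3]).round(1),'az',np.degrees(q[4]).round(1),'tip',(q[:3]-.08*a).round(4),'collar',(q[:3]-.032*a).round(4),'top',(q[:3]+.026*a).round(4))
    return q,a
if __name__=='__main__':
    import sys
    fitpin(sys.argv[1],eval(sys.argv[2]),*[float(x) for x in sys.argv[3:5]])
E
python3 fit.py w2 '(300,160,340,222)'
```

```text
n 491 rms 0.00046 mid [0.4535 0.3118 0.0801] tilt 40.2 az 3.8 tip [0.4019 0.3084 0.019 ] collar [0.4328 0.3104 0.0557] top [0.4702 0.3129 0.0999]
```

```bash
python3 -m crank '[[60,[-11,0.8,40],0],[60,[0,0,40],0],[60,[0,0,35],0],[60,[0,0,30],0],[60,[0,0,24.6],0]]' 40
python3 -m crank '[[60,[0,0,0],0],[15,[0,0,0],0],[15,[0,0,0],0],[15,[0,0,0],0],[15,[0,0,0],0]]' 40
python3 -m crank '[[15,[0,0,0],0],[15,[0,0,0],0]]' 40
```

```text
time_s: 3.45
tcp_pos: [0.4562, 0.3112, 0.0639]
tcp_rot: [0.0, 0.999, 0.032, -0.0]
force: [0.4, 0.7, -0.1]
width: 0.0602
time_s: 3.95
tcp_pos: [0.4567, 0.3132, 0.0665]
tcp_rot: [-0.0, 0.999, 0.033, 0.001]
force: [0.2, -4.8, 9.6]
width: 0.0208
time_s: 4.15
tcp_pos: [0.4567, 0.3133, 0.0665]
tcp_rot: [-0.0, 0.999, 0.033, 0.001]
force: [0.7, -5.0, 9.5]
width: 0.0212
```

```bash
python3 -m crank '[[15,[0,0,-15],0],[15,[0,0,-25],0],[15,[0,0,-35],0],[15,[0,0,-25],0],[15,[0,0,0],0]]' 40
python3 - <<'E'
from h import *
p,d,K,M=snap('wrist','w3')
cv2.imwrite('pics/w3b.png',cv2.resize(p,(800,500),interpolation=cv2.INTER_CUBIC))
p,d,K,M=snap('scene','s3')
cv2.imwrite('pics/s3b.png',cv2.resize(p[50:250,280:520],None,fx=3,fy=3,interpolation=cv2.INTER_CUBIC))
print(bot.get_obs()['tcp_pos'],bot.get_obs()['tcp_rot'],bot.get_obs()['width'])
E
```

```text
time_s: 4.65
tcp_pos: [0.4576, 0.3142, 0.1691]
tcp_rot: [-0.002, 0.999, 0.033, 0.003]
force: [0.1, 0.6, -1.8]
width: 0.0211
[0.45604095 0.31331209 0.16575961] [-4.11670535e-04  9.99451463e-01  3.31048023e-02  8.22526454e-04] 0.020758053009375218
```

View pics/w3b.png

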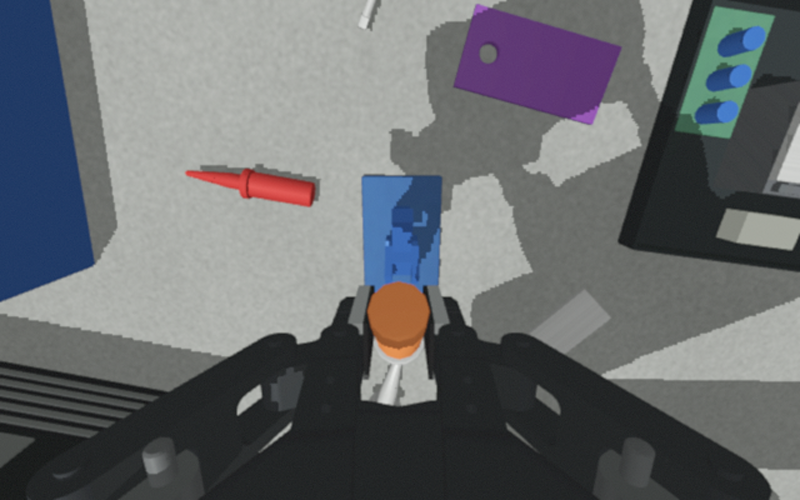

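View pics/s3b.png

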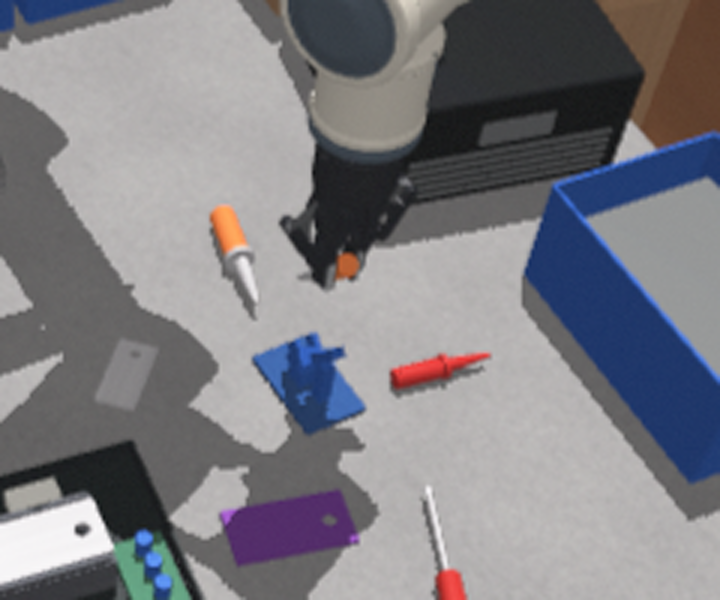

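The pin is held (handle (398,320) between the pads, shank leaning back, nose at about (392,395)). Fitting its pose in the hand.

Run:
```python
from fit import *
q,a=fitpin('w3',(280,215,360,300))
p,d,K,M=load('w3'); c=cloud(d,K,M)
o=bot.get_obs(); print('mid-tcp',(q[:3]-o['tcp_pos']).round(4), 'tip-tcp',(q[:3]-.08*a-o['tcp_pos']).round(4))
for s in (0,.02,.04): print(proj(q[:3]-(.08-s)*a,K,M)*1.25)
for v,u in [(316,314),(308,316)]: print(c[v,u])
```

```text
n 2077 rms 0.00055 mid [0.4544 0.314  0.1826] tilt 40.3 az 4.7 tip [0.4029 0.3097 0.1216] collar [0.4338 0.3123 0.1582] top [0.4712 0.3154 0.2024]
mid-tcp [-0.0016  0.0007  0.0168] tip-tcp [-0.0532 -0.0036 -0.0442]
[399.97674535 351.22273253]
[399.70395537 346.23488635]
[399.3764309  340.24624376]
[0.29361832 0.30936039 0.02580459]
[0.30374706 0.30759398 0.02410222]
```

Run:
```python
from fit import *
p,d,K,M=load('w3'); c=cloud(d,K,M); h=cv2.cvtColor(p,cv2.COLOR_BGR2HSV)
b=(h[...,0]>95)&(h[...,0]<125)&(h[...,1]>80); b[:140]=0;b[240:]=0;b[:,:280]=0;b[:,360:]=0
P=c[b]-[.4476,.3101,0]; t=.0665; x=P[:,0]*np.cos(t)+P[:,1]*np.sin(t); y=-P[:,0]*np.sin(t)+P[:,1]*np.cos(t)
H={}
for X,Y,Z in zip(x,y,P[:,2]): H.setdefault((round(X*200)*5,round(Y*200)*5),[]).append(Z*1000)
xs=range(-55,60,5);
for X in xs: print(X,[ int(np.median(H[(X,Y)])) if (X,Y) in H else -1 for Y in range(-35,40,5)])
cv2.imwrite('pics/w3z.png',cv2.resize(p[130:235,270:370],None,fx=6,fy=6,interpolation=cv2.INTER_CUBIC))
```

```text
-55 [-1, -1, -1, 7, -1, -1, -1, -1, -1, -1, -1, -1, -1, -1, -1]
-50 [-1, -1, -1, 9, 9, -1, -1, -1, -1, -1, -1, 8, 8, -1, -1]
-45 [8, 9, 8, 9, 9, 9, 8, 9, -1, 8, 9, 8, 9, 9, 8]
-40 [8, 9, 9, 8, 9, -1, 9, 8, 8, 8, 8, 9, 9, 9, 8]
-35 [-1, 9, 9, 9, 9, -1, 8, 9, 9, 9, 9, 9, 9, 9, 9]
-30 [-1, 8, 9, 9, 8, 47, 46, -1, 29, 46, 10, 9, 9, 9, 9]
-25 [8, 9, 9, 9, 8, 51, 34, 32, 33, 49, 49, 9, 9, 9, 8]
-20 [7, 9, 9, 9, 9, 58, 39, 40, 38, 57, 56, 8, 9, 8, 8]
-15 [-1, 8, 9, 8, 9, 56, 53, 45, 44, 56, 55, 8, 8, 9, 9]
-10 [9, 9, 9, 9, 9, 51, 50, 50, 50, 51, 50, 8, 9, 8, 8]
-5 [9, 9, 8, 9, 9, 47, 47, 47, 47, 47, 45, 9, 8, 8, 9]
0 [8, 9, 9, 9, 9, 30, 43, 57, 58, 30, 28, 9, 9, 9, 8]
5 [8, 9, 9, 9, 9, 9, 62, 62, 62, 9, 9, 9, 8, 8, 8]
10 [-1, 9, 8, 9, 9, 9, 68, 67, 68, 9, 9, 9, 9, 9, 8]
15 [-1, 9, 8, 9, 8, 8, 74, 73, 73, 9, 9, 8, 9, 8, 8]
20 [-1, 9, 9, 9, 9, 9, 80, 79, 80, 9, 9, 9, 8, 9, 9]
25 [8, 8, 9, 8, 8, 9, 85, 86, 86, 9, 9, 8, 8, 9, 8]
30 [8, 9, 8, 9, 9, 9, 16, 88, 89, 9, 9, 9, 9, 9, 8]
35 [8, 8, 8, 8, 8, 8, 89, 90, 90, 9, 9, 8, 9, 8, 8]
40 [8, 9, 9, 9, 9, 9, 9, 10, 9, 9, 9, 9, 8, 9, 8]
45 [-1, 8, 8, 8, 9, 9, 9, 8, 8, 8, 9, 9, 9, 9, 8]
50 [9, 8, 9, 9, 8, 8, 9, 8, 8, 9, 8, 8, 8, 8, 8]
55 [-1, 9, 9, 9, 9, 9, 8, 9, 8, 9, 8, 8, 8, 8, 8]
```

View pics/w3z.png

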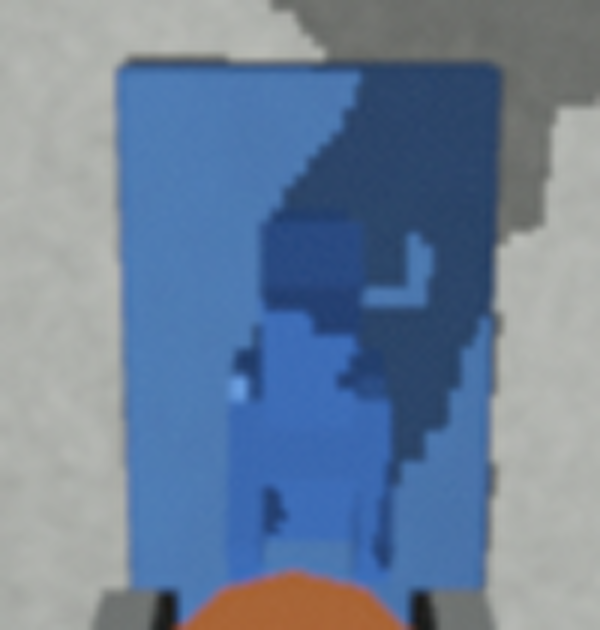

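The pin still leans 40°, and the tool can only yaw. I'll turn it upright in the pads by pushing its nose against the +x end of the rest's fixed ledge. The ledge lip is 90 mm high and about 38 mm from the rest origin.

```bash
python3 -m crank '[[15,[35,2.5,0],0],[15,[35,0,0],0],[15,[25,0,0],0],[15,[0,0,20],0],[15,[0,0,20],0]]' 25
python3 -m crank '[[15,[0,0,0],0]]'
python3 - <<'E'
from fit import *
snap('wrist','w4'); o=bot.get_obs(); print(o['tcp_pos'])
q,a=fitpin('w4',(280,215,360,300)); t=.0665
tip=q[:3]-.08*a-[.4476,.3101,0]; print('tip rest',tip[0]*np.cos(t)+tip[1]*np.sin(t),-tip[0]*np.sin(t)+tip[1]*np.cos(t),tip[2])
E
```

```text
time_s: 5.25
tcp_pos: [0.5511, 0.3167, 0.1233]
tcp_rot: [0.0, 0.999, 0.033, -0.0]
force: [0.5, -0.1, -2.6]
width: 0.0211
time_s: 5.35
tcp_pos: [0.5488, 0.316, 0.1214]
tcp_rot: [0.001, 0.999, 0.033, -0.003]
force: [-0.5, -1.4, -1.1]
width: 0.0206
[0.54960047 0.31636421 0.12310701]
n 2092 rms 0.00055 mid [0.5459 0.316  0.1349] tilt 40.8 az 4.7 tip [0.4937 0.3117 0.0744] collar [0.525  0.3143 0.1107] top [0.5628 0.3174 0.1546]
tip rest 0.0461392592589992 -0.001430688673836087 0.07438607890342282
```

```bash
python3 -m crank '[[15,[-8,0,0],0],[15,[-8,0,0],0],[15,[-8,0,0],0],[15,[-8,0,0],0],[15,[-8,0,0],0]]' 40
python3 - <<'E'
from fit import *
o=bot.get_obs();snap('wrist','w5');  print(o['tcp_pos'])
q,a=fitpin('w5',(260,200,380,310),.4); t=.0665
tip=q[:3]-.08*a-[.4476,.3101,0]; print('tip rest',tip[0]*np.cos(t)+tip[1]*np.sin(t),-tip[0]*np.sin(t)+tip[1]*np.cos(t),tip[2],q[:3]-o['tcp_pos'])
E
```

```text
time_s: 5.9
tcp_pos: [0.5112, 0.3148, 0.1262]
tcp_rot: [-0.001, 0.999, 0.033, 0.002]
force: [6.2, 1.7, -0.3]
width: 0.021
[0.51122956 0.31475949 0.12615923]
n 1814 rms 0.00114 mid [0.5189 0.3322 0.1537] tilt 92.4 az 92.7 tip [0.5227 0.2523 0.157 ] collar [0.5205 0.3002 0.155 ] top [0.5177 0.3581 0.1526]
tip rest 0.07113094844476317 -0.06264675307569245 0.15703835549831807 [0.00770188 0.01739703 0.0275027 ]
```

Fit diverged because the view is nearly end-on. Looking at the picture.

Run:
```python
from fit import *
p=load('w5')[0]; cv2.imwrite('pics/w5b.png',p[150:400,150:490])
for th in(.2,.4,.6):
  for ph in (.07,): fitpin('w5',(280,205,360,290),th,ph)
```

```text
n 1814 rms 0.00114 mid [0.5189 0.3322 0.1537] tilt 92.4 az 92.7 tip [0.5227 0.2523 0.157 ] collar [0.5205 0.3002 0.155 ] top [0.5177 0.3581 0.1526]
n 1814 rms 0.00114 mid [0.5189 0.3322 0.1537] tilt 92.4 az 92.7 tip [0.5227 0.2523 0.157 ] collar [0.5205 0.3002 0.155 ] top [0.5177 0.3581 0.1526]
n 1814 rms 0.00118 mid [0.5297 0.2995 0.1727] tilt 89.6 az 96.7 tip [0.539  0.22   0.1721] collar [0.5334 0.2677 0.1724] top [0.5267 0.3253 0.1729]
```

View pics/w5b.png

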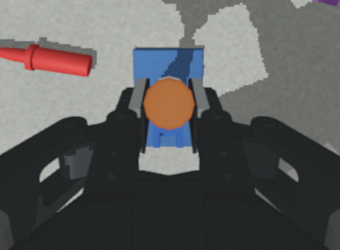

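```bash
cat > disk.py <<'E'
from h import *
import sys
def disk(tag,box):
    p,d,K,M=load(tag); c=cloud(d,K,M); h=cv2.cvtColor(p,cv2.COLOR_BGR2HSV)
    m=(h[...,0]>5)&(h[...,0]<20)&(h[...,1]>120); k=np.zeros_like(m); u0,v0,u1,v1=box; k[v0:v1,u0:u1]=1; m&=k&(d>0)
    P=c[m]; P=P[np.linalg.norm(P-np.median(P,0),axis=1)<.03]
    # RANSAC plane for top face
    rng=np.random.default_rng(0); best=None
    for _ in range(600):
        s=P[rng.choice(len(P),3,False)]; n=np.cross(s[1]-s[0],s[2]-s[0]); L=np.linalg.norm(n)
        if L<2e-5: continue
        n/=L; n*=np.sign(n[2]) or 1
        if n[2]<.6: continue
        i=abs((P-s[0])@n)<.001
        if best is None or i.sum()>best.sum(): best=i
    Q=P[best]; ce=Q.mean(0); n=np.linalg.svd(Q-ce)[2][2]; n*=np.sign(n[2])
    # circle centre in plane
    e1=np.cross(n,[0,1,0]); e1/=np.linalg.norm(e1); e2=np.cross(n,e1)
    w=np.c_[(Q-ce)@e1,(Q-ce)@e2].astype(np.float32); (cx,cy),r=cv2.minEnclosingCircle(w)
    top=ce+cx*e1+cy*e2
    print('n',len(Q),'of',len(P),'r',round(r,4),'centroid',ce.round(4),'top',top.round(4),'axis',n.round(3),'tilt',np.degrees(np.arccos(n[2])).round(1),'az',np.degrees(np.arctan2(n[1],n[0])).round(0),'tip',(ce-.106*n).round(4),'collar',(ce-.058*n).round(4),'mid',(ce-.026*n).round(4))
    return ce,n
if __name__=='__main__': disk(sys.argv[1],eval(sys.argv[2]))
E
python3 disk.py w5 '(280,205,360,290)'; python3 disk.py w4 '(280,215,360,300)'
```

```text
n 1689 of 2012 r 0.0108 centroid [0.5236 0.3157 0.1636] top [0.5237 0.3159 0.1636] axis [0.389 0.031 0.921] tilt 23.0 az 5.0 tip [0.4824 0.3124 0.066 ] collar [0.5011 0.3139 0.1102] mid [0.5135 0.3149 0.1396]
n 1577 of 2203 r 0.0108 centroid [0.5619 0.3173 0.1553] top [0.5622 0.3173 0.1551] axis [0.639 0.053 0.767] tilt 39.9 az 5.0 tip [0.4941 0.3116 0.074 ] collar [0.5248 0.3142 0.1108] mid [0.5453 0.3159 0.1353]
```

```bash
python3 -m crank '[[15,[-7,0,0],0],[15,[-7,0,0],0],[15,[-6,0,0],0],[15,[0,0,0],0]]' 40
python3 - <<'E'
from disk import *
o=bot.get_obs();snap('wrist','w6');  print(o['tcp_pos'])
ce,n=disk('w6',(280,200,360,290)); print(ce-.026*n-o['tcp_pos'],ce-.106*n-o['tcp_pos'])
E
```

```text
time_s: 6.35
tcp_pos: [0.4909, 0.3133, 0.1259]
tcp_rot: [-0.0, 0.999, 0.033, 0.001]
force: [3.5, 1.0, 0.8]
width: 0.0212
[0.49092939 0.31334695 0.12586379]
n 1709 of 2647 r 0.0108 centroid [0.5025 0.3144 0.1668] top [0.5023 0.3145 0.1668] axis [0.137 0.022 0.99 ] tilt 8.0 az 9.0 tip [0.488  0.3121 0.0618] collar [0.4945 0.3131 0.1093] mid [0.4989 0.3138 0.141 ]
[0.00800987 0.00048826 0.01517389] [-0.0029761  -0.00123212 -0.06404952]
```

```bash
python3 -m crank '[[15,[12,0,-10],0],[15,[9,0,-30],0],[15,[10,20,-20],0],[15,[5,35,-5],0],[15,[5,40,0],0]]' 60
python3 -m crank '[[15,[0,45,0],0],[15,[0,45,0],0],[15,[0,45,0],0],[15,[0,45,0],0],[15,[0,23,0],0]]'
python3 -m crank '[[15,[0,0,0],0],[15,[0,0,0],0]]'
python3 - <<'E'
from disk import *
o=bot.get_obs();snap('wrist','w7');  print(o['tcp_pos'],o['tcp_rot'])
p=load('w7')[0]; cv2.imwrite('pics/w7b.png',cv2.resize(p,(800,500)))
ce,n=disk('w7',(280,200,360,290)); print(ce-.026*n-o['tcp_pos'],ce-.106*n-o['tcp_pos'])
E
```

```text
time_s: 6.9
tcp_pos: [0.5384, 0.2206, 0.191]
tcp_rot: [-0.0, 0.999, 0.034, 0.0]
force: [1.4, -0.6, -1.0]
width: 0.02
time_s: 7.4
tcp_pos: [0.551, 0.0153, 0.1899]
tcp_rot: [0.0, 0.999, 0.032, -0.001]
force: [0.7, 1.1, -0.7]
width: 0.0208
time_s: 7.6
tcp_pos: [0.5511, 0.0182, 0.1898]
tcp_rot: [-0.0, 0.999, 0.032, -0.001]
force: [0.1, 0.1, -2.0]
width: 0.0204
[0.55113284 0.01822685 0.18984529] [-2.48154138e-04  9.99473691e-01  3.24348270e-02 -5.10910520e-04]
n 1740 of 2638 r 0.0107 centroid [0.5628 0.0191 0.2307] top [0.5627 0.0191 0.2307] axis [0.139 0.006 0.99 ] tilt 8.0 az 3.0 tip [0.548  0.0185 0.1257] collar [0.5547 0.0188 0.1733] mid [0.5592 0.019  0.205 ]
[0.00805988 0.00073615 0.01510814] [-0.00309888  0.00022396 -0.06410814]
```

View pics/w7b.png

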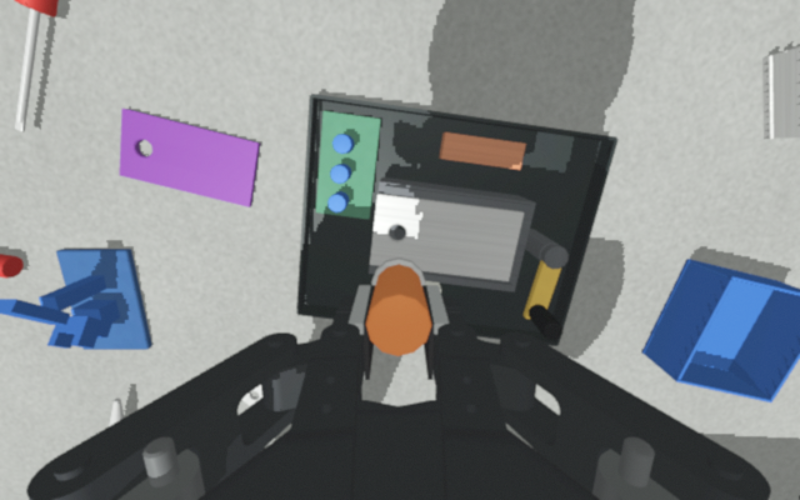

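Pin now leans 8° in the hand; the plate hole shows at (398,232), in front of the handle at (398,310). Remeasuring the hole in this same frame so calibration errors cancel.

Run:
```python
from h import *
p,d,K,M=load('w7')
cr=cv2.resize(p[165:215,280:360],None,fx=8,fy=8,interpolation=cv2.INTER_CUBIC); cv2.imwrite('pics/w7h.png',cr)
def op(uv,zp):
    r=np.r_[(np.array(uv)-K[:2,2])/[K[0,0],K[1,1]],1]@M[:3,:3].T
    return M[:3,3]+r*((zp-M[2,3])/r[2])
g=cv2.cvtColor(p,cv2.COLOR_BGR2GRAY); 
m=(g[175:200,305:332]<75).astype(np.uint8); n,l,s,ce=cv2.connectedComponentsWithStats(m); print(s,ce)
np.set_printoptions(linewidth=200); print(g[176:198,306:332])
```

```text
[[  0   0  27  25 609]
 [ 10   6   9  10  66]] [[12.89162562 12.13300493]
 [14.         10.77272727]]
[[253 252 252 251 251 251 251 251 251 251 251 251 250 251 250 249 250 250 249 249 249 248 247 246 245 244]
 [254 253 252 252 252 252 251 251 251 251 250 249 249 250 250 250 249 249 249 249 249 249 249 248 248 248]
 [255 255 254 254 254 253 253 252 250 247 243 238 238 243 246 248 249 249 248 247 247 247 247 247 247 247]
 [255 255 255 255 255 255 253 247 234 223 211 200 195 207 222 236 244 247 247 247 246 245 246 246 246 245]
 [255 254 254 254 254 251 240 219 195 177 161 142 121 123 147 187 222 240 247 248 247 246 246 246 246 245]
 [253 253 253 254 252 240 213 181 161 148 132 100  66  49  59 103 166 215 240 248 249 248 248 247 246 246]
 [253 253 253 252 245 218 170 151 149 138 110  80  60  50  47  50  91 163 217 244 248 248 248 248 247 247]
 [253 253 253 250 232 183 126 133 138 121  89  68  62  61  59  54  53 104 183 232 245 247 246 246 246 247]
 [252 252 252 247 217 151  95  96 100  85  71  67  65  67  67  65  60  74 151 222 244 246 246 246 246 245]
 [252 252 252 244 203 128  80  78  
[... 656 characters left out ...]
  82  87  94 108 128 144 151 153 153 153 152 152 151 160]
 [152 153 152 152 152 150 149 143 135 129 125 119 119 123 129 137 145 150 154 154 155 154 154 155 154 153]
 [152 151 150 150 151 151 151 149 148 145 141 138 139 142 147 149 151 153 153 154 154 154 154 154 154 153]
 [153 153 152 152 152 151 151 151 150 150 149 148 147 149 151 152 151 153 152 153 152 153 152 154 154 154]
 [152 154 152 153 151 153 153 152 152 152 152 151 152 152 151 151 152 151 151 151 151 152 152 151 151 152]
 [153 154 152 152 153 152 152 153 153 152 152 152 152 152 152 151 151 152 152 151 152 151 151 150 150 150]
 [151 153 153 153 153 153 153 153 154 152 152 152 153 153 152 151 152 152 152 153 152 151 152 151 152 151]]
```

View pics/w7h.png

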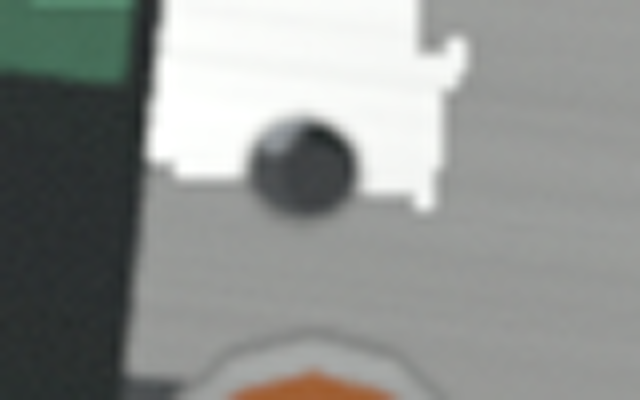

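Run:
```python
from h import *
p,d,K,M=load('w7')
r=np.r_[(np.array([317.4,185.3])-K[:2,2])/[K[0,0],K[1,1]],1]@M[:3,:3].T
X=M[:3,3]+r*((.052-M[2,3])/r[2]); print('hole',X)
```

```text
hole [0.54993889 0.01946698 0.052     ]
```

```bash
python3 -m crank '[[15,[0.4,1.3,20],0],[15,[0,0,30],0],[15,[0,0,12],0],[15,[0,0,4],0],[15,[0,0,4],0]]' 60
python3 -m crank '[[15,[0,0,4],0],[15,[0,0,4],0],[15,[0,0,4],0],[15,[0,0,0],0]]'
python3 - <<'E'
from disk import *
o=bot.get_obs();snap('wrist','w8');  print(o['tcp_pos'],o['force'])
ce,n=disk('w8',(280,200,360,290)); print(ce-.106*n-o['tcp_pos'])
E
```

```text
time_s: 8.15
tcp_pos: [0.5523, 0.0176, 0.1203]
tcp_rot: [-0.0, 0.999, 0.033, 0.0]
force: [-0.9, -0.4, -1.2]
width: 0.0206
time_s: 8.55
tcp_pos: [0.5519, 0.0171, 0.1077]
tcp_rot: [-0.0, 0.999, 0.033, -0.0]
force: [-0.5, 0.2, -0.3]
width: 0.0207
[0.55187291 0.01709425 0.10766155] [-0.48495091  0.18574412 -0.3144502 ]
n 1733 of 2630 r 0.0108 centroid [0.5638 0.018  0.1485] top [0.5635 0.018  0.1485] axis [ 0.156 -0.002  0.988] tilt 9.0 az -1.0 tip [0.5472 0.0182 0.0438] collar [0.5547 0.0181 0.0912] mid [0.5597 0.0181 0.1228]
[-0.0046839   0.00111596 -0.06390457]
```

```bash
python3 -m crank '[[15,[0,0,4],0],[15,[0,0,4],0],[15,[0,0,4],0],[15,[0,0,0],0]]'
python3 - <<'E'
from disk import *
o=bot.get_obs();snap('wrist','w9');  print(o['tcp_pos'],o['force'])
ce,n=disk('w9',(280,200,360,290)); print(ce-.106*n-o['tcp_pos'])
snap('scene','s9');p=load('s9')[0]; cv2.imwrite('pics/s9b.png',cv2.resize(p[150:290,220:380],None,fx=4,fy=4,interpolation=cv2.INTER_CUBIC))
E
```

```text
time_s: 9.0
tcp_pos: [0.5516, 0.0171, 0.0953]
tcp_rot: [-0.0, 0.999, 0.033, -0.001]
force: [0.2, -0.6, -1.5]
width: 0.0204
[0.55161192 0.01714683 0.09530231] [ 0.15017693 -0.63737242 -1.52436266]
n 1720 of 2631 r 0.0108 centroid [0.5634 0.018  0.1361] top [0.5632 0.0179 0.1361] axis [ 0.153 -0.003  0.988] tilt 8.8 az -1.0 tip [0.5472 0.0183 0.0314] collar [0.5545 0.0182 0.0788] mid [0.5594 0.0181 0.1104]
[-0.00445159  0.00118493 -0.06395043]
```

View pics/s9b.png

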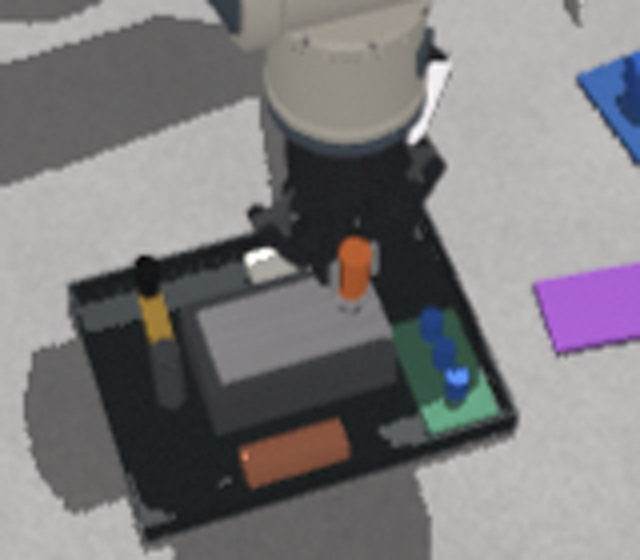

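The nose is 15 mm below the rail top with no contact force, and the pin stands in the plate hole at (350,300). Releasing.

```bash
python3 -m crank '[[45,[0,0,0],0],[55,[0,0,0],0],[60,[0,0,0],0],[60,[0,0,0],0],[60,[0,0,0],0]]' 20
python3 - <<'E'
from disk import *
o=bot.get_obs();snap('wrist','w10');  print(o['tcp_pos'],o['force'])
p=load('w10')[0]; cv2.imwrite('pics/w10b.png',cv2.resize(p,(800,500)))
disk('w10',(260,180,400,320))
E
```

```text
time_s: 9.6
tcp_pos: [0.5521, 0.0171, 0.096]
tcp_rot: [0.0, 0.999, 0.033, 0.0]
force: [0.5, 0.4, -0.1]
width: 0.06
[0.55211547 0.01709552 0.09600846] [ 0.53497399  0.44160468 -0.1331    ]
n 1495 of 2101 r 0.0108 centroid [0.5676 0.0292 0.1255] top [0.5677 0.0294 0.1254] axis [0.235 0.153 0.96 ] tilt 16.3 az 33.0 tip [0.5427 0.013  0.0237] collar [0.554  0.0204 0.0698] mid [0.5615 0.0253 0.1005]
```

View pics/w10b.png

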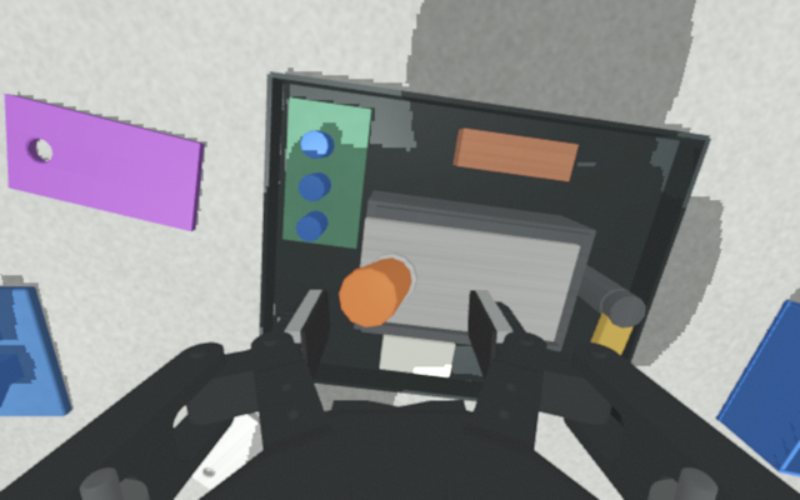

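Standing free: lean 16° toward azimuth 33°, nose 22 mm below the rail top, collar 24 mm above it. Lifting clear, then turning the jaws into the lean plane so that closing squares the pin.

```bash
python3 -m crank '[[60,[0,0,-10],0],[60,[0,0,-20],0],[75,[0,0,-20],0],[85,[-3,0,-10],0],[85,[0,0,0],0.15]]' 20
python3 -m crank '[[85,[0,0,0],0.15],[85,[0,0,0],0.15],[85,[0,0,0],0.15],[85,[0,0,0],0.15],[85,[0,0,0],0.15]]'
python3 -m crank '[[85,[0,0,0],0.15],[85,[0,0,0],0.015],[85,[0,0,0],0]]'
python3 - <<'E'
from disk import *
o=bot.get_obs();snap('wrist','w11');  print(o['tcp_pos'],o['qpos'])
p=load('w11')[0]; cv2.imwrite('pics/w11b.png',cv2.resize(p,(800,500)))
disk('w11',(200,100,460,330))
E
```

```text
time_s: 10.15
tcp_pos: [0.5494, 0.0169, 0.1578]
tcp_rot: [0.0, 0.999, -0.042, 0.001]
force: [0.0, -0.6, -0.3]
width: 0.085
time_s: 10.65
tcp_pos: [0.5487, 0.0169, 0.1561]
tcp_rot: [0.0, 0.913, -0.408, -0.0]
force: [0.3, 0.2, -0.3]
width: 0.0849
time_s: 10.95
tcp_pos: [0.5489, 0.0169, 0.156]
tcp_rot: [0.0, 0.879, -0.477, -0.0]
force: [-0.2, 0.1, 1.2]
width: 0.085
[0.54885477 0.01691175 0.15602356] [-7.79260611e-02  4.76044497e-01  1.62353599e+00 -4.40705709e-05
  1.04213611e+00  2.48794439e+00]
n 604 of 1398 r 0.0109 centroid [0.5671 0.0287 0.1255] top [0.5672 0.0292 0.1254] axis [0.225 0.149 0.963] tilt 15.7 az 34.0 tip [0.5432 0.0129 0.0235] collar [0.554  0.02   0.0697] mid [0.5612 0.0248 0.1005]
```

View pics/w11b.png

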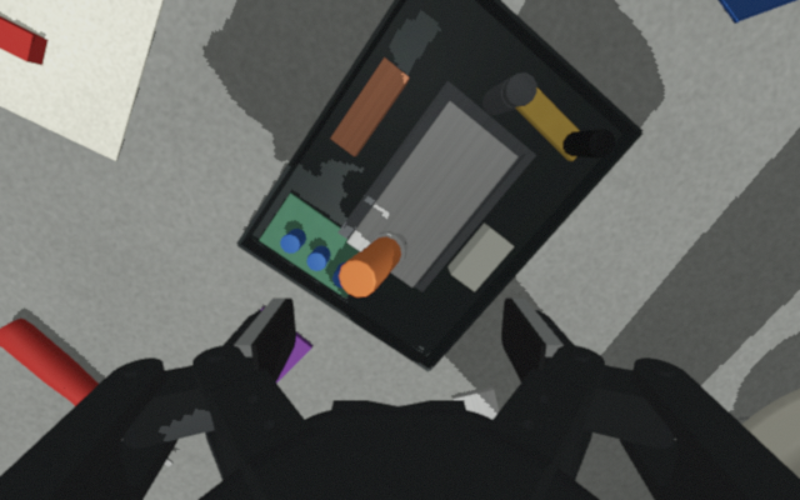

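```bash
python3 -m crank '[[85,[0,0,20],0],[85,[0,0,20],0],[85,[0,0,15],0],[85,[0,0,8],0],[85,[0,0,0],0]]' 20
python3 -m crank '[[60,[0,0,0],0],[45,[0,0,0],0],[35,[0,0,0],0],[28,[0,0,0],0],[18,[0,0,0],0]]' 20
python3 -m crank '[[15,[0,0,0],0],[15,[0,0,0],0]]' 30
python3 - <<'E'
from disk import *
o=bot.get_obs();snap('wrist','w12');  print(o['tcp_pos'],o['force'],o['width'])
p=load('w12')[0]; cv2.imwrite('pics/w12b.png',cv2.resize(p,(800,500)))
disk('w12',(250,180,400,320))
E
```

```text
time_s: 11.5
tcp_pos: [0.5485, 0.0169, 0.0922]
tcp_rot: [0.0, 0.878, -0.478, -0.001]
force: [0.5, -1.0, 1.0]
width: 0.0849
time_s: 12.0
tcp_pos: [0.5491, 0.0169, 0.0932]
tcp_rot: [-0.0, 0.878, -0.479, 0.0]
force: [0.7, 0.2, -0.6]
width: 0.0206
time_s: 12.2
tcp_pos: [0.5491, 0.0169, 0.093]
tcp_rot: [-0.0, 0.878, -0.479, 0.0]
force: [-0.7, 0.5, 1.1]
width: 0.0208
[0.54911225 0.01691627 0.09301627] [-0.65263193  0.47429194  1.05056051] 0.020835272125978705
n 1117 of 3160 r 0.0114 centroid [0.5414 0.0285 0.1262] top [0.5417 0.0285 0.1262] axis [-0.106  0.138  0.985] tilt 10.0 az 128.0 tip [0.5526 0.0139 0.0218] collar [0.5476 0.0205 0.0691] mid [0.5442 0.0249 0.1006]
```

View pics/w12b.png

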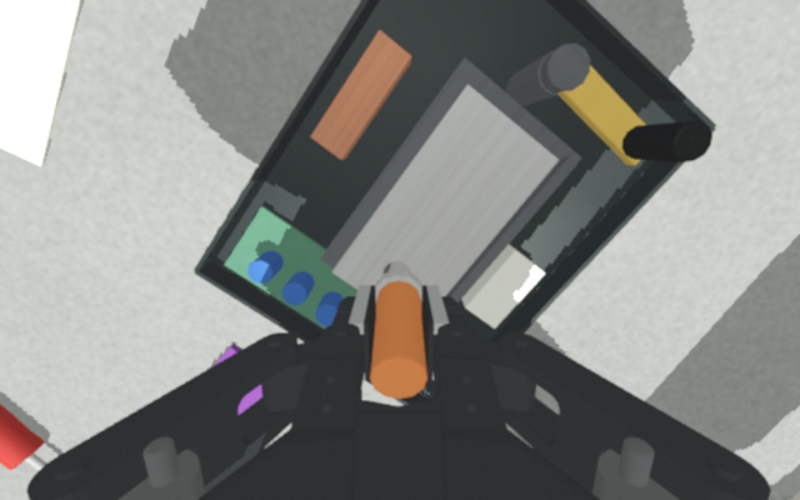

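The pin is now square across the jaws but leans 10° within the pad plane (toward tool -x), held near the pad edge. I'll loosen slightly, slide over to centre on the handle, grip, then swing it upright.

```bash
python3 -m crank '[[27,[0,0,0],0],[27,[-5,0,0],0],[27,[-5.5,0,0],0],[27,[0,0,0],0],[15,[0,0,0],0]]' 30
python3 -m crank '[[15,[0,0,0],0],[15,[0,0,0],0]]' 60
python3 - <<'E'
from disk import *
o=bot.get_obs();snap('wrist','w13');  print(o['tcp_pos'],o['force'],o['width'])
ce,n=disk('w13',(250,180,400,320)); g=o['tcp_pos']+[0,0,.0187]
a=ce+n*(g[2]-ce[2])/n[2]; print('axis at grasp rel',(a-g).round(4))
E
```

```text
time_s: 12.75
tcp_pos: [0.5432, 0.026, 0.093]
tcp_rot: [0.0, 0.878, -0.479, -0.0]
force: [-1.0, 1.3, -1.3]
width: 0.0211
time_s: 12.95
tcp_pos: [0.5433, 0.0258, 0.0929]
tcp_rot: [-0.0, 0.878, -0.479, -0.0]
force: [-0.8, 1.4, 0.3]
width: 0.0204
[0.54327564 0.02576945 0.09290751] [-0.82447199  1.3986353   0.30989981] 0.020377251116342206
n 1097 of 3214 r 0.0118 centroid [0.5388 0.0328 0.1246] top [0.5387 0.0332 0.1245] axis [-0.131  0.201  0.971] tilt 13.9 az 123.0 tip [0.5527 0.0115 0.0217] collar [0.5464 0.0212 0.0683] mid [0.5422 0.0276 0.0993]
axis at grasp rel [-0.0028  0.0044  0.    ]
```

```bash
python3 -m crank '[[15,[4,0,0],0],[15,[4,0,0],0],[15,[4,0,0],0],[15,[4,0,0],0],[15,[0,0,0],0]]' 60
cat > see.py <<'E'
from disk import *
import sys
t=sys.argv[1]
o=bot.get_obs();snap('wrist',t);  print(o['time_s'],o['tcp_pos'].round(4),o['force'].round(1),o['width'])
ce,n=disk(t,(250,160,400,320)); g=o['tcp_pos']+[0,0,.0187]
a=ce+n*(g[2]-ce[2])/n[2]; print('axis at grasp rel',(a-g).round(4))
p=load(t)[0]; cv2.imwrite('pics/%sb.png'%t,cv2.resize(p,(800,500)))
E
python3 see.py w14
```

```text
time_s: 13.5
tcp_pos: [0.5516, 0.0121, 0.0927]
tcp_rot: [0.0, 0.878, -0.479, -0.001]
force: [-3.4, 3.7, -1.7]
width: 0.0204
13.5 [0.5516 0.0121 0.0927] [-3.4  3.7 -1.7] 0.02041221618826206
n 1260 of 2887 r 0.0112 centroid [0.5473 0.0191 0.126 ] top [0.5475 0.0194 0.1259] axis [-0.033  0.081  0.996] tilt 5.0 az 112.0 tip [0.5508 0.0104 0.0204] collar [0.5492 0.0143 0.0682] mid [0.5482 0.0169 0.1001]
axis at grasp rel [-0.0039  0.0058  0.    ]
```

View pics/w14b.png

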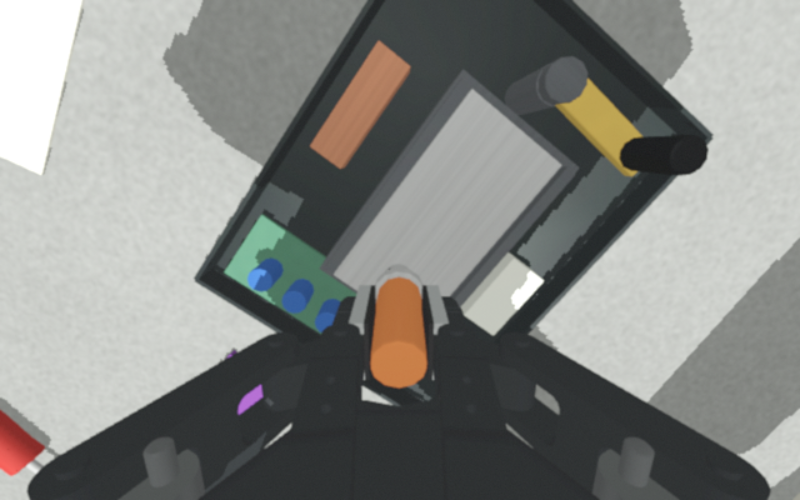

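```bash
python3 -m crank '[[12,[0,0,0],0],[12,[1,0,0],0],[12,[1,0,3],0],[12,[1,0,3],0],[12,[0,0,0],0]]' 120
python3 see.py w15
```

```text
time_s: 14.05
tcp_pos: [0.552, 0.0108, 0.0863]
tcp_rot: [0.0, 0.878, -0.479, -0.002]
force: [-8.0, 11.6, -3.2]
width: 0.0192
14.05 [0.552  0.0108 0.0863] [-8.  11.6 -3.2] 0.01917557323134742
n 1235 of 2780 r 0.0118 centroid [0.5478 0.0176 0.1194] top [0.5483 0.0175 0.1194] axis [-0.057  0.054  0.997] tilt 4.5 az 136.0 tip [0.5538 0.0119 0.0137] collar [0.5511 0.0145 0.0616] mid [0.5493 0.0162 0.0935]
axis at grasp rel [-0.0034  0.0061  0.    ]
```

```bash
python3 -m crank '[[12,[-0.5,0,3],0],[12,[-0.5,0,3],0],[12,[0,0,3],0],[12,[0,0,0],0]]' 120
python3 see.py w16
```

```text
time_s: 14.5
tcp_pos: [0.5518, 0.0112, 0.0783]
tcp_rot: [0.0, 0.878, -0.479, -0.001]
force: [-10.7, 7.1, 13.7]
width: 0.0195
14.5 [0.5518 0.0112 0.0783] [-10.7   7.1  13.7] 0.019497240462075523
n 1243 of 2778 r 0.0119 centroid [0.5474 0.0181 0.1114] top [0.5476 0.018  0.1114] axis [-0.041  0.075  0.996] tilt 4.9 az 119.0 tip [0.5518 0.0102 0.0058] collar [0.5498 0.0138 0.0536] mid [0.5485 0.0161 0.0855]
axis at grasp rel [-0.0038  0.0058  0.    ]
```

```bash
python3 -m crank '[[12,[0.5,0,2],0],[12,[0.5,0,2],0],[12,[0,0,1],0],[12,[0,0,0],0]]' 120
python3 see.py w17
```

```text
time_s: 14.95
tcp_pos: [0.5543, 0.0092, 0.0758]
tcp_rot: [-0.0, 0.878, -0.479, 0.001]
force: [-15.8, -2.5, 55.3]
width: 0.0191
14.95 [0.5543 0.0092 0.0758] [-15.8  -2.5  55.3] 0.01913810773036096
n 1348 of 2682 r 0.0114 centroid [0.5499 0.0161 0.1109] top [0.5495 0.0161 0.1109] axis [0.011 0.006 1.   ] tilt 0.7 az 29.0 tip [0.5487 0.0155 0.0049] collar [0.5492 0.0158 0.0529] mid [0.5496 0.016  0.0849]
axis at grasp rel [-0.0046  0.0068  0.    ]
```

Upright now (0.7°), with the collar on the plate at the height where the plate top itself reads (0.0529 m). Unloading, then opening and lifting.

```bash
python3 -m crank '[[12,[0,0,0],0],[12,[-0.5,0,-1.5],0],[12,[-0.5,0,-1],0],[12,[0,0,0],0]]' 120
python3 -m crank '[[30,[0,0,0],0],[50,[0,0,0],0],[60,[0,0,0],0],[60,[0,0,0],0],[60,[0,0,-10],0]]' 20
python3 -m crank '[[60,[0,0,-20],0],[60,[0,0,-25],0],[60,[0,0,-30],0],[60,[0,0,-20],0],[60,[0,0,0],0]]' 20
python3 see.py w18
```

```text
time_s: 15.4
tcp_pos: [0.5538, 0.0097, 0.0763]
tcp_rot: [0.0, 0.878, -0.479, 0.001]
force: [-5.1, -8.6, 10.9]
width: 0.0192
time_s: 15.9
tcp_pos: [0.5525, 0.0107, 0.0849]
tcp_rot: [0.0, 0.878, -0.479, -0.001]
force: [-0.7, 0.4, 0.4]
width: 0.0598
time_s: 16.4
tcp_pos: [0.5546, 0.0105, 0.1838]
tcp_rot: [-0.001, 0.878, -0.479, 0.002]
force: [0.0, 0.0, -0.5]
width: 0.0601
16.4 [0.5546 0.0105 0.1838] [ 0.   0.  -0.5] 0.06014651259150997
n 424 of 690 r 0.0105 centroid [0.5489 0.0143 0.111 ] top [0.5487 0.0146 0.111 ] axis [-0.001 -0.02   1.   ] tilt 1.1 az -92.0 tip [0.549  0.0165 0.005 ] collar [0.549  0.0155 0.053 ] mid [0.5489 0.0149 0.085 ]
axis at grasp rel [-0.0058  0.002   0.    ]
```

View pics/w18b.png

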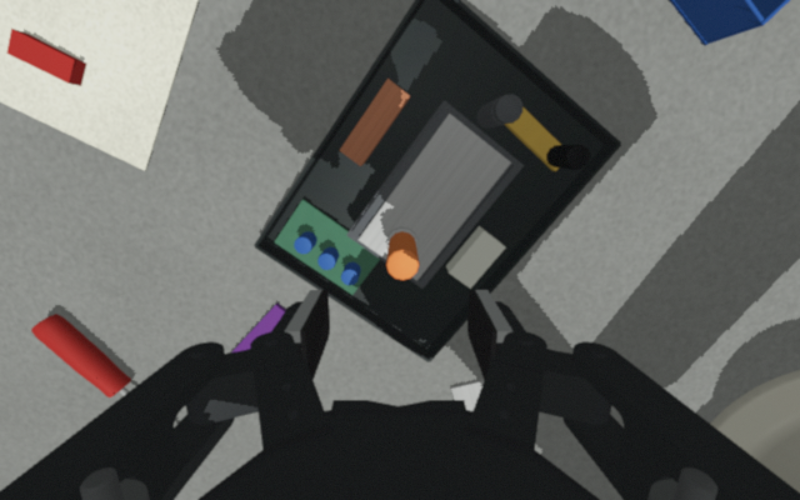

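Pin is home and upright; top at 0.111 m, same +1 mm depth bias as the plate. The keeper hinge is at (505,110) and its knob top at (568,157). Measuring the knob.

Run:
```python
from h import *
for t in('w18','w17','w1'):
    p,d,K,M=load(t); c=cloud(d,K,M)
    k=(np.hypot(c[...,0]-.540,c[...,1]+.110)<.075)&(c[...,2]>.085)&(c[...,2]<.105)&(p.max(-1)<60)
    P=c[k]
    hg=(np.hypot(c[...,0]-.540,c[...,1]+.110)<.02)&(c[...,2]>.058)&(p.max(-1)-p.min(-1)<20)&(p.max(-1)>60); H=c[hg]
    hs=cv2.cvtColor(p,cv2.COLOR_BGR2HSV); y=(np.hypot(c[...,0]-.540,c[...,1]+.110)<.09)&(hs[...,0]>18)&(hs[...,0]<35)&(hs[...,1]>100)&(c[...,2]>.05); Y=c[y]
    tp=P[P[:,2]>.0925]
    print(t,len(P),'knob top mean',tp.mean(0).round(4),tp.min(0).round(4),tp.max(0).round(4),'| hinge',len(H),H.mean(0).round(4),H.min(0).round(4),H.max(0).round(4),'| bar',cv2.minAreaRect(Y[:,:2].astype(np.float32)),np.median(Y[:,2]))
p,d,K,M=load('w18'); cv2.imwrite('pics/w18k.png',cv2.resize(p[60:150,370:500],None,fx=6,fy=6,interpolation=cv2.INTER_CUBIC))
```

```text
w18 394 knob top mean [ 0.4912 -0.1032  0.0954] [ 0.4833 -0.1112  0.0925] [ 0.4984 -0.0958  0.0981] | hinge 10 [ 0.5337 -0.1102  0.0643] [ 0.5308 -0.1156  0.0631] [ 0.5475 -0.1021  0.0655] | bar ((0.5449689626693726, -0.08875017613172531), (0.11837273091077805, 0.039273831993341446), 24.47456932067871) 0.06259198131829632
w17 1523 knob top mean [ 0.4922 -0.1028  0.0952] [ 0.4833 -0.1109  0.0925] [ 0.4996 -0.0952  0.0973] | hinge 1387 [ 0.5411 -0.1094  0.0641] [ 0.5308 -0.12    0.058 ] [ 0.55   -0.1     0.0668] | bar ((0.5444506406784058, -0.08933641761541367), (0.11853724718093872, 0.0388670489192009), 23.9074649810791) 0.062497083323950695
w1 138 knob top mean [ 0.4905 -0.103   0.0954] [ 0.4825 -0.1105  0.093 ] [ 0.4977 -0.0956  0.0972] | hinge 169 [ 0.5404 -0.1097  0.0643] [ 0.531  -0.1195  0.058 ] [ 0.5493 -0.1003  0.0664] | bar ((0.5086606740951538, -0.10605049878358841), (0.0165998674929142, 0.05184291675686836), 82.74774169921875) 0.06249463732534577
```

View pics/w18k.png

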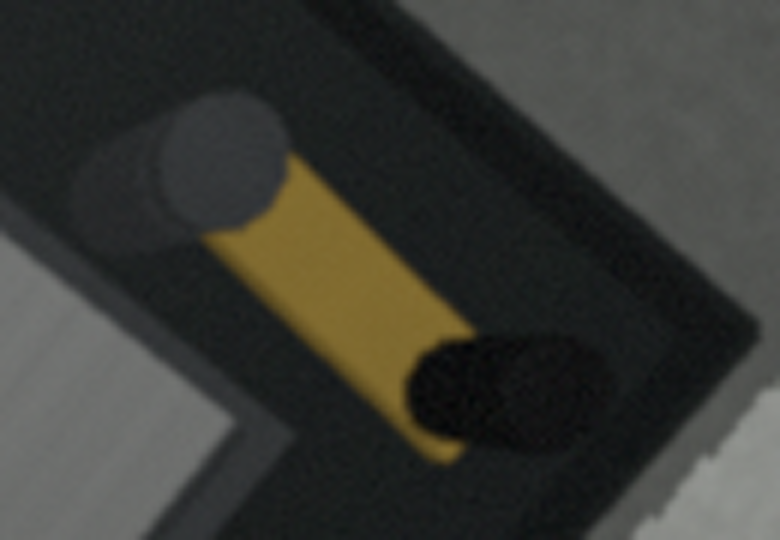

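Knob axis (0.491,-0.103), hinge (0.5405,-0.110), 50 mm apart as stated; the keeper stands at about 86°. The knob must end near (0.5436,-0.060). I'll turn the tool 86° first so it can turn back with the bar.

```bash
python3 -m crank '[[45,[0,0,0],-0.15],[45,[0,0,0],-0.15],[45,[0,0,0],-0.15],[45,[0,0,0],-0.15],[45,[0,0,0],-0.15]]' 20
python3 -m crank '[[45,[0,0,0],-0.15],[45,[0,0,0],-0.15],[45,[0,0,0],-0.15],[45,[0,0,0],-0.15],[45,[0,0,0],-0.15]]' 20
python3 - <<'E'
from h import *
o=bot.get_obs(); q=o['tcp_rot']; yaw=2*np.arctan2(q[2],q[1]); print(o['tcp_pos'],yaw)
dl=np.array([.491,-.103])-o['tcp_pos'][:2]; print(dl@[np.cos(yaw),np.sin(yaw)],dl@[np.sin(yaw),-np.cos(yaw)])
E
```

```text
time_s: 16.95
tcp_pos: [0.5526, 0.0107, 0.1797]
tcp_rot: [0.0, 0.993, -0.121, -0.001]
force: [0.9, -0.2, -0.1]
width: 0.0449
time_s: 17.45
tcp_pos: [0.5526, 0.0107, 0.1797]
tcp_rot: [-0.0, 0.968, 0.251, -0.001]
force: [0.5, 0.1, 1.4]
width: 0.0451
[0.55257609 0.01065986 0.17972122] 0.5073436468170064
-0.10904232229130927 0.06942587398105626
```

```bash
python3 -m crank '[[45,[-30,19,0],0],[45,[-30,19,0],0],[45,[-30,19,0],0],[45,[-19,12.4,0],0],[45,[0,0,20],0]]' 20
python3 -m crank '[[45,[0,0,0],0]]'
python3 - <<'E'
from h import *
o=bot.get_obs(); q=o['tcp_rot']; yaw=2*np.arctan2(q[2],q[1]); print(o['tcp_pos'],yaw)
snap('wrist','w19'); p,d,K,M=load('w19'); cv2.imwrite('pics/w19b.png',cv2.resize(p,(800,500)))
c=cloud(d,K,M); k=(np.hypot(c[...,0]-.491,c[...,1]+.103)<.03)&(c[...,2]>.09)&(c[...,2]<.103)&(p.max(-1)<70); P=c[k]; print(len(P),P.mean(0),P.min(0),P.max(0))
E
```

```text
time_s: 17.95
tcp_pos: [0.4905, -0.105, 0.1614]
tcp_rot: [0.001, 0.969, 0.247, 0.001]
force: [-0.4, 0.7, -0.7]
width: 0.0448
time_s: 18.05
tcp_pos: [0.4892, -0.1027, 0.1586]
tcp_rot: [-0.001, 0.969, 0.247, -0.002]
force: [-0.1, -0.2, 0.6]
width: 0.0451
[ 0.48920601 -0.10272178  0.15857369] 0.4998728957402536
322 [ 0.49127856 -0.1030982   0.09517492] [ 0.48316603 -0.11127825  0.09009821] [ 0.49829116 -0.09574596  0.09727464]
```

View pics/w19b.png

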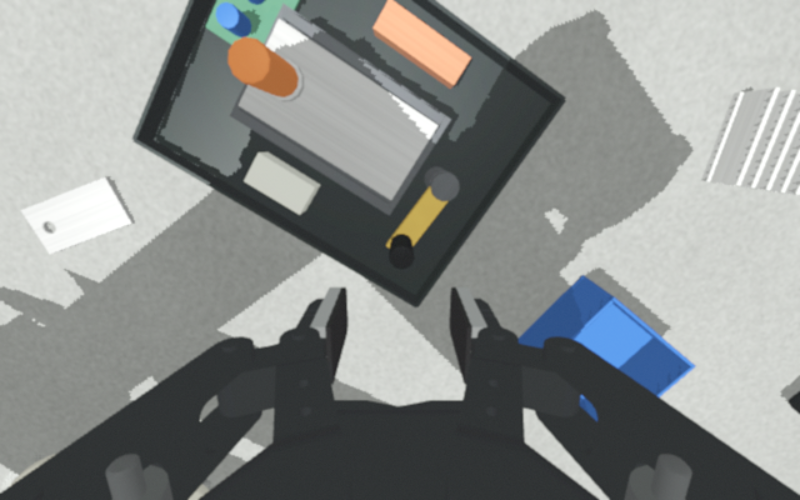

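```bash
python3 -m crank '[[45,[1.3,0.7,30],0],[45,[0,0,30],0],[45,[0,0,20],0],[45,[0,0,10],0],[30,[0,0,0],0]]' 20
python3 -m crank '[[12,[0,0,0],0],[10,[0,0,0],0],[10,[0,0,0],0],[10,[0,0,0],0]]' 25
python3 - <<'E'
from h import *
o=bot.get_obs(); q=o['tcp_rot']; yaw0=2*np.arctan2(q[2],q[1]); p0=o['tcp_pos'][:2]; print(o['tcp_pos'],yaw0,o['force'],o['width'])
H=np.array([.5405,-.1098]); r=p0-H; th0=np.arctan2(r[1],r[0]); print('r',np.linalg.norm(r),np.degrees(th0))
N=10; tot=th0-np.radians(86.2); st=tot/N; print('tot',tot,'step',st)
R=np.linalg.norm(r)
for i in range(N):
    a=th0-i*st; b=a-st; dl=R*np.array([np.cos(b)-np.cos(a),np.sin(b)-np.sin(a)])
    for yy in (yaw0-i*st,): print(i,(dl@[np.cos(yy),np.sin(yy)]*1000).round(2),(dl@[np.sin(yy),-np.cos(yy)]*1000).round(2))
E
```

```text
time_s: 18.6
tcp_pos: [0.4921, -0.1021, 0.0699]
tcp_rot: [-0.0, 0.969, 0.248, -0.001]
force: [-0.2, 1.0, -0.1]
width: 0.032
time_s: 19.0
tcp_pos: [0.4929, -0.1027, 0.0712]
tcp_rot: [0.0, 0.969, 0.248, 0.001]
force: [-0.3, 1.7, 6.8]
width: 0.015
[ 0.49285021 -0.10272012  0.0711993 ] 0.5011610039256406 [-0.29228354  1.72049671  6.83632699] 0.015015782353774116
r 0.048172888642666806 171.54872844513406
tot 1.48961632375813 step 0.148961632375813
0 4.74 -5.38
1 4.74 -5.38
2 4.74 -5.38
3 4.74 -5.38
4 4.74 -5.38
5 4.74 -5.38
6 4.74 -5.38
7 4.74 -5.38
8 4.74 -5.38
9 4.74 -5.38
```

```bash
python3 -m crank '[[10,[4.9,-5.5,0],0.149],[10,[4.9,-5.5,0],0.149],[10,[4.9,-5.5,0],0.149],[10,[4.9,-5.5,0],0.149],[10,[4.9,-5.5,0],0.149]]' 25
python3 - <<'E'
from h import *
o=bot.get_obs(); q=o['tcp_rot']; yaw0=2*np.arctan2(q[2],q[1]); r=o['tcp_pos'][:2]-[.5405,-.1098]
print(o['tcp_pos'],yaw0,o['force'],o['torque'],o['width'],np.linalg.norm(r),np.degrees(np.arctan2(r[1],r[0])))
E
```

```text
time_s: 19.5
tcp_pos: [0.5114, -0.0719, 0.0712]
tcp_rot: [0.0, 0.992, -0.125, 0.001]
force: [1.7, -7.5, 4.0]
width: 0.0151
[ 0.51139558 -0.07188727  0.07123683] -0.24985081356204666 [ 1.66382412 -7.52345716  4.02072557] [-1.45584973 -0.28704331 -0.19862285] 0.015090958190687485 0.047795842886101725 127.5123227953967
```

```bash
python3 -m crank '[[10,[4.8,-5.4,0],0.149],[10,[4.8,-5.4,0],0.149],[10,[4.8,-5.4,0],0.149],[10,[4.8,-5.4,0],0.149],[10,[4.8,-5.4,0],0.149]]' 25
python3 - <<'E'
from h import *
o=bot.get_obs(); q=o['tcp_rot']; yaw0=2*np.arctan2(q[2],q[1]); r=o['tcp_pos'][:2]-[.5405,-.1098]
print(o['tcp_pos'],yaw0,o['force'],o['torque'],o['width'],np.linalg.norm(r),np.degrees(np.arctan2(r[1],r[0])))
E
```

```text
time_s: 20.0
tcp_pos: [0.5449, -0.0623, 0.0712]
tcp_rot: [0.001, 0.879, -0.477, 0.001]
force: [-3.7, -18.9, 4.7]
width: 0.0152
[ 0.54491567 -0.06229402  0.07118478] -0.994508678060275 [ -3.74120314 -18.88929332   4.67776714] [-3.12234316  0.60747556  0.01124345] 0.01515853356382651 0.0477107577154893 84.68963198499256
```

```bash
python3 -m crank '[[10,[2.5,0,0],0],[10,[2.5,0,0],0],[10,[0,0,0],0]]' 25
python3 - <<'E'
from h import *
o=bot.get_obs(); q=o['tcp_rot']; r=o['tcp_pos'][:2]-[.5405,-.1098]
print(o['tcp_pos'],o['force'],np.linalg.norm(r),np.degrees(np.arctan2(r[1],r[0])))
E
```

```text
time_s: 20.3
tcp_pos: [0.5457, -0.0637, 0.0708]
tcp_rot: [-0.001, 0.88, -0.475, -0.001]
force: [-6.5, 15.6, 11.1]
width: 0.0151
[ 0.54569746 -0.06373558  0.07084147] [-6.50148114 15.56907785 11.08582418] 0.046356706198975105 83.56252535357486
```

The bar pushes back at its stop (-6.5 N in x). Releasing and lifting.

```bash
python3 -m crank '[[20,[0,0,0],0],[30,[0,0,0],0],[35,[0,0,0],0],[35,[0,0,0],0],[35,[0,0,-10],0]]' 20
python3 -m crank '[[35,[0,0,-30],0],[35,[0,0,-30],0],[35,[-20,0,-30],0],[35,[-20,0,-10],0],[35,[0,0,0],0]]'
python3 see.py w20
python3 - <<'E'
from h import *
p,d,K,M=load('w20'); c=cloud(d,K,M)
k=(np.hypot(c[...,0]-.5405,c[...,1]+.1098)<.075)&(c[...,2]>.09)&(c[...,2]<.103)&(p.max(-1)<70); P=c[k]; m=P.mean(0); print(len(P),m,np.degrees(np.arctan2(m[1]+.1098,m[0]-.5405)))
E
```

```text
time_s: 20.8
tcp_pos: [0.5462, -0.0651, 0.0799]
tcp_rot: [0.0, 0.88, -0.475, -0.001]
force: [-0.5, 0.6, 0.2]
width: 0.035
time_s: 21.3
tcp_pos: [0.5241, -0.0301, 0.1823]
tcp_rot: [-0.0, 0.881, -0.474, 0.001]
force: [-0.4, -0.0, -0.8]
width: 0.0347
21.3 [ 0.5241 -0.0301  0.1823] [-0.4 -0.  -0.8] 0.034687747089092336
n 320 of 646 r 0.0105 centroid [0.5507 0.0138 0.1108] top [0.5488 0.0147 0.1108] axis [ 0.004 -0.002  1.   ] tilt 0.3 az -27.0 tip [0.5503 0.014  0.0048] collar [0.5505 0.0139 0.0528] mid [0.5506 0.0138 0.0848]
axis at grasp rel [0.027  0.0437 0.    ]
276 [ 0.54356671 -0.06089763  0.09514701] 86.41163255456027
```

View pics/w20b.png

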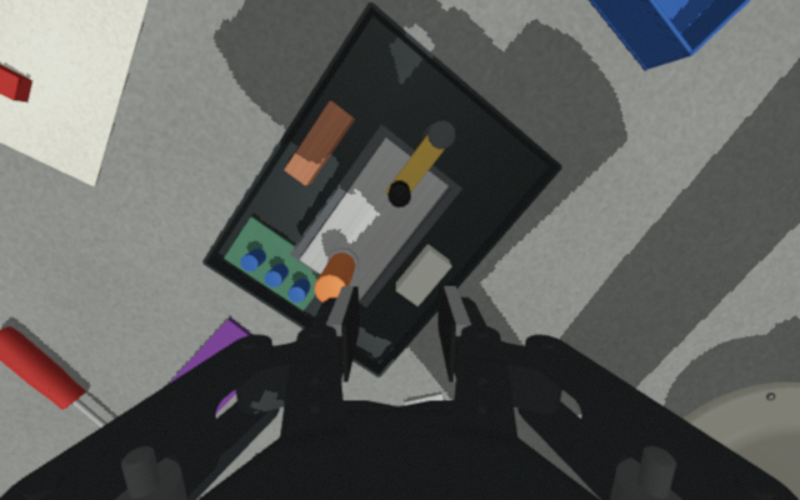

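The bar lies over the plate: knob (400,193), hinge (440,135), 86.4° against a chassis +y of about 86.3°. The pin at (335,280) is upright with its collar home. Nothing is touching the hand, so I'm handing in.

```bash
python3 -c "
from plant import ticket
print(ticket.finish_job())"
```

```text
the job is handed in; nothing more can be done
None
```

The pin is home in both holes, the keeper bar is closed over the plate, and the job was handed in at about 21 s. No verdict was reported.

- **Setting the pin:** I took the small orange pin from its rest and turned it upright by pushing its nose against the rest's fixed ledge. I then started it through both holes and let it go. It stood free, leaning 16° with its nose 22 mm below the rail's top.
- **Pressing home:** The first regrasp left it leaning 10–14° and held off-centre, so I recentred the grip and swung it upright. I then pressed it down with about 55 N at the end.
- **Keeper:** I swung the keeper bar by its knob to its stop and let go.

**Last checks:**
- The pin leans 0.3–1.1° and its collar reads 52.8–53.0 mm above the bench. The plate top reads 52.9 mm in the same camera for a true 52 mm.
- The pin axis is about 125 mm from the hinge, as described.
- The keeper is within about 0.01 rad of closed, and the fingers are clear of everything.
- The plate's hole is hidden under the collar, so I did not see its alignment. I infer it from the pin being fully home.
- During the upright turn and the regrasp, the pin slid several millimetres sideways in the pads. This did no harm.
- I did not measure the bystanders again, but the arm never went near them.

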